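# Square up the strap eye on a display plinth with a tommy rod

## Task

One of the three wooden display plinths carries a large oblong strap eye that stands askew. Take the steel rod from its wooden rest, slide it through the eye's loop and use it as a lever to turn the eye clockwise (seen from above), less than a quarter turn, until the loop stands in line with the long sides of its plinth. Then draw the rod out and lay it back in the notches of its rest.

Things in the scene. Friction and masses are not known exactly. Their poses are not given: they have to be found in the camera images.
- eye (a joint): Turn of the strap eye about its vertical screw axis, rad: 0 = loop in line with the long sides of its plinth; starts at -0.95 to -0.6, grows clockwise seen from above. Turning takes 0.15 N m; it stays where left and does not rise or sink. The plinth is fixed, 60 x 90 x 25 mm high; two like it, 0.15 m or more away, carry a small cup hook and a small round eye (up to 70 mm high), not part of the job.
- eye_loop (a point): Centre of the opening of the oblong steel strap eye, on the screw axis, 63 mm above the desk. x: level, along the hole, as the rod passes (either way); y across the opening; z up; they turn with the eye. Opening 18 mm wide, 30 high, round ends; strap 5 mm thick, 12 deep along x; top at 83 mm. A rod in the loop swings some 30 degrees either side of x before it bites and turns the eye.
- rod_mid (a point): Middle of the loose round steel rod, diameter 10 mm, length 220 mm with round ends, 0.12 kg. x axis along the rod. It starts lying level in the rest, its axis 36 mm above the desk.
- rest_seat (a point): Where the rod's middle lies when it is in the rest, 36 mm above the desk. x along the laid rod, z up. The rest is fixed, pale wood: two supports 14 mm long, 65 mm either side of the middle along x, each with a 90 degree V notch 28 mm wide at its top, 43 mm above the desk; between them only a rail 5 mm high, so the rod can be gripped at its middle from above.
Things that resemble listed ones, but are neither listed nor needed, are in the scene too. Of the things shaped like the part that bears rod_mid, the bare steel one is meant.

How it is judged:
By the outcome, as a careful person would: the job done as asked, in the order asked, and still so for the second after the job is handed in, with the robot touching nothing.
It also fails if it takes over 58 s, if anything falls off the work surface, if the arm or the gripper's body presses on something with over 40 N, if the wrist force passes 120 N, or if a joint passes its speed limit or range.

## Robot

A 6-joint arm with a two-finger parallel gripper is mounted at the origin on the work surface. World frame = base frame: x ahead of the robot, y to its left, z up, the work surface at z = 0. Lengths are in mm, angles in rad, forces in N, time in s.
With the tool pointing down it reaches from about 350 to 975 mm from the base axis. Payload 7.1 kg.
Tool frame: the origin (TCP) lies on the centre line of the jaws, within the pads' length; the fingertips stand 8 mm ahead of it and the grasp point (between the pads) lies 11 mm behind it; z points along the fingers, x is the direction in which the jaws open and shut, and the axes are right-handed (so a half turn about z gives the same grasp; the last joint's range is limited). The gripper opens to 88 mm and grips with 3 to 60 N. Pads are 20 mm wide; open, the fingers measure 115 mm over their backs; the gripper's body (75 mm by 178 mm) begins 61 mm behind the grasp point.
Start: joints at [1.198, 0.423, 1.63, -0, 1.089, -0.019], TCP at [216.508, 586.284, 230.675] pointing down, gripper open.
Joint ranges: [-3, 3], [-0.9, 2.11], [0.09, 2.58], [-1.31, 4.45], [0.11, 2.69], [-2.54, 2.54]. Speed limits (rad/s): [2.39, 2.39, 3.01, 3.14, 3.14, 3.14].

## Interface

Orientations are given as a rotation vector (axis times angle).
In Python, from workcell import ctrl gives the robot as it stands.
- The arm moves only by the shell command python3 -m handwheel 'ROWS'. ROWS is JSON, a list of rows, each a list of 3 entries, a list of its own where there are three numbers: the turn, a rotation vector about the tool's x, y, z in rad, then the shift along the tool's x, y, z in mm, then the opening, from 0 (shut) to 1 (fully open). In form: [[[ax, ay, az], [tx, ty, tz], jaw], ...]. A call has exactly 10 rows; each row shifts and turns the pose as measured when the row begins, along the tool's axes as they then stand; what a row does not reach is not made up. A row lasts 1/12 s, in which the tool goes at most 41.7 mm and 7.16 degrees, less where a joint would pass 70% of its speed; a pose out of reach is approached as far as the arm can. A call with a gripper value outside its range is refused whole. The fingers move at their own pace and stop on an object; the grip force is fixed at half the most. Time passes only in rows, so rows that do not move let the fingers close, or fill a call up. It gives the time, the measured TCP pose, the force and the opening at its end, in the units of the state.
- ctrl.get_obs(): the state, without advancing time (a new reading comes with each control period).
- ctrl.get_image(name): name is "side" or "top"; returns a dict with "pixels" (384x512x3 uint8, red, green, blue), "camera_matrix" (3x3 intrinsics, pixels), "rvec" (rotation vector, rad) and "tvec" (3), from world to camera coordinates, as OpenCV has them. Camera axes: x right, y down, z forward; pixel columns grow to the right and rows downward; lengths in mm; the calibration is good to about 2 mm. A picture is of the moment at which its call begins. There is no depth.
- ctrl.close_job(): hands the job in, once; it reports no verdict.
Trained networks look in a picture, given as the dict that the camera call returned (one of the last four; its "shot" number tells which), for a name from the list of things; names that differ only in an ending like _2 or _b are one class to them, and where a whole thing is asked for, a point or a joint stands for the part that bears it (a point fixed in the world has none). Each returns a list of dicts, best first, with "score" (0 to 1); they miss things now and then, are a little off and sometimes report something else, mostly with a low value. They report only what shows in the picture. A call takes as long as a camera call. They do not tell look-alikes from the thing itself.
- ctrl.look_for(picture, query): "position" ([x, y, z] in mm, in the coordinates of the camera as it stood for that picture, good to about 4 mm: the middle of the surface that is visible of it).
- ctrl.spot_point(picture, query): "position" ([x, y, z] in mm, in the coordinates of the camera as it stood for that picture, good to about 4 mm: a listed point, or the origin of a listed thing).
The state is a dict: "t": time; "qpos": joint angles; "qvel": joint speeds; "joint_torque": joint torques, N m; "ee_pos": TCP position; "orientation": TCP orientation; "ft_force": force on the tool from outside, world axes, zero at the start; "moment": the same for the moment, N m; "width": finger opening in mm.
Only numpy, scipy, OpenCV 4.12 (cv2) and the standard library are available. Lean on these libraries where they do the work, as an engineer would, in place of code of your own. Each camera call takes 0.05 s, during which the arm holds its last target.

## Working session

There is one attempt and no reset: what is moved stays moved. The work goes in short steps, Python scripts to look and compute and a shell command to move; the robot and the scene stay as the last step left them, time stands still between calls to the robot, and variables do not carry over. Pictures are saved under pics/ and viewed, and the job is handed in when it is done.

```bash
ls; mkdir -p pics; cat > h.py <<'E'
import numpy as np,cv2
from workcell import ctrl
from scipy.spatial.transform import Rotation as R
def cam(p): 
    return R.from_rotvec(np.ravel(p["rvec"])).as_matrix(),np.ravel(p["tvec"]),np.array(p["camera_matrix"])
def c2w(p,x):
    r,t,K=cam(p); return r.T@(np.array(x)-t)
def proj(p,X):
    r,t,K=cam(p); c=(r@np.atleast_2d(X).T).T+t; q=(K@c.T).T; return q[:,:2]/q[:,2:]
def ray(p,u,v,z):
    r,t,K=cam(p); d=r.T@np.linalg.inv(K)@np.array([u,v,1.]); o=-r.T@t; return o+d*(z-o[2])/d[2]
def save(p,n,crop=None,s=1.5):
    im=p["pixels"][:,:,::-1]
    if crop: im=im[crop[1]:crop[3],crop[0]:crop[2]]
    cv2.imwrite("pics/"+n,cv2.resize(im,None,fx=s,fy=s,interpolation=cv2.INTER_CUBIC))
E
python3 - <<'E'
from h import *
np.set_printoptions(precision=1,suppress=True)
for n in("top","side"):
    p=ctrl.get_image(n); save(p,n+"0.png")
    np.save("pics/%s0.npy"%n,p,allow_pickle=True)
    for q in("eye_loop","rod_mid","rest_seat"):
        for d in ctrl.spot_point(p,q)[:4]:
            w=c2w(p,d["position"]); print(n,q,round(d["score"],2),w,proj(p,w)[0])
    for q in("eye","rod_mid"):
        for d in ctrl.look_for(p,q)[:4]:
            w=c2w(p,d["position"]); print(n,"look",q,round(d["score"],2),w,proj(p,w)[0])
o=ctrl.get_obs();print(o)
E
```

```text
pics
top eye_loop 0.42 [611.2 -37.5  62.6] [315.3 129.7]
top rod_mid 0.96 [373.8 175.2   6.8] [213.1 250.8]
top rod_mid 0.79 [451.2 360.   31.2] [121.7 213.3]
top rod_mid 0.66 [ 400.9 -121.9   10.7] [357.9 235.5]
top rest_seat 0.88 [444.4 355.   38. ] [122.6 216.3]
top look eye 0.71 [607.5 -34.1  74.2] [314.4 129.6]
top look rod_mid 0.88 [445.4 356.4  38. ] [121.9 215.9]
top look rod_mid 0.64 [367.6 176.5   8.3] [212.3 253.9]
top look rod_mid 0.59 [ 398.5 -115.8   14. ] [355.3 236.7]
side eye_loop 0.5 [613.9 -39.3  63.9] [233.1 178.1]
side rod_mid 0.9 [371.8 175.7   7.3] [318.3 262.1]
side rod_mid 0.68 [ 401.7 -121.9    2.4] [316.7 192.1]
side rod_mid 0.61 [444.9 357.5  36.7] [263.8 314.9]
side rest_seat 0.74 [448.9 354.7  37.8] [261.8 312.6]
side look rod_mid 0.96 [448.2 358.2  38.5] [261.7 314.1]
side look rod_mid 0.63 [ 407.9 -109.     3.2] [314.1 193.9]
side look rod_mid 0.61 [366.6 180.1   7.4] [320.7 263.8]
{'t': 0.6, 'qpos': array([ 1.2,  0.4,  1.6, -0. ,  1.1, -0. ]), 'qvel': array([-0., -0., -0.,  0.,  0., -0.]), 'joint_torque': array([ -0. , -54.4, -27.4,   0.1,   0. ,  -0. ]), 'ee_pos': array([216.5, 586.3, 230.7]), 'orientation': array([ 2.6,  1.8, -0. ]), 'ft_force': array([ 0.2, -0.1,  0.1]), 'moment': array([ 0., -0., -0.]), 'width': 87.82634095408551}
```

View pics/top0.png

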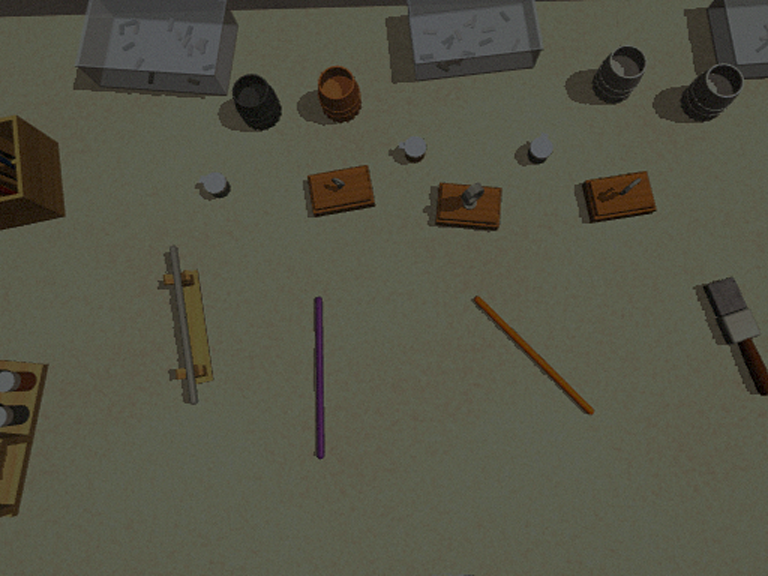

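View pics/side0.png

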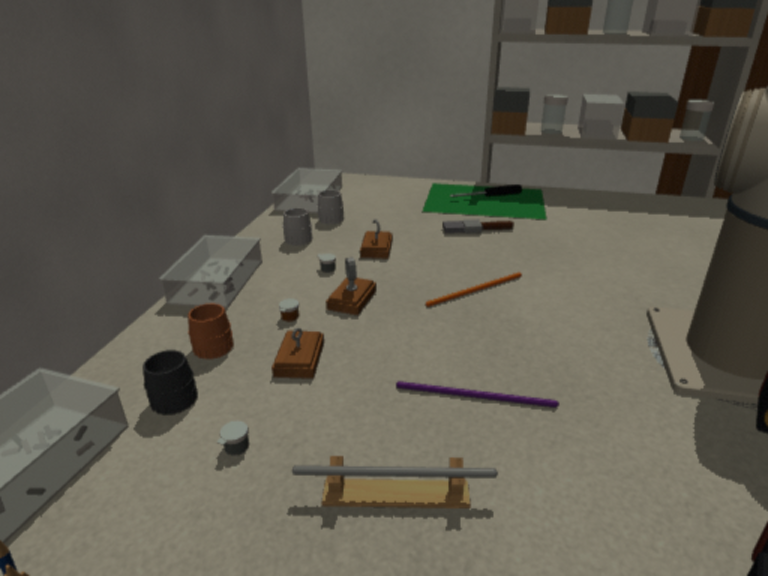

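```bash
python3 - <<'E'
from h import *
for n,c,c2 in(("top",(270,80,370,180),(60,150,200,290)),("side",(180,120,300,240),(200,260,330,370))):
    p=np.load("pics/%s0.npy"%n,allow_pickle=True).item(); save(p,n+"0eye.png",c,5);save(p,n+"0rod.png",c2,5)
E
```

```text
(no output)
```

View pics/top0eye.png

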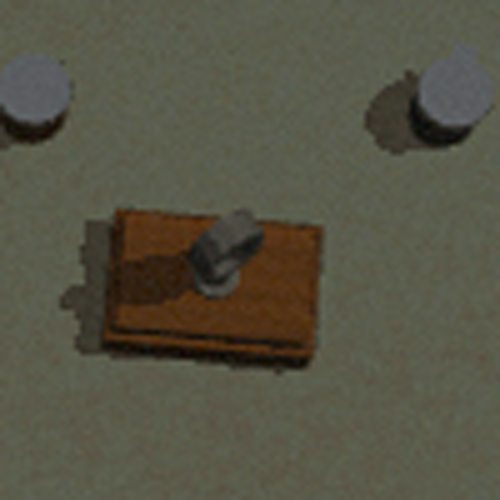

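View pics/side0eye.png

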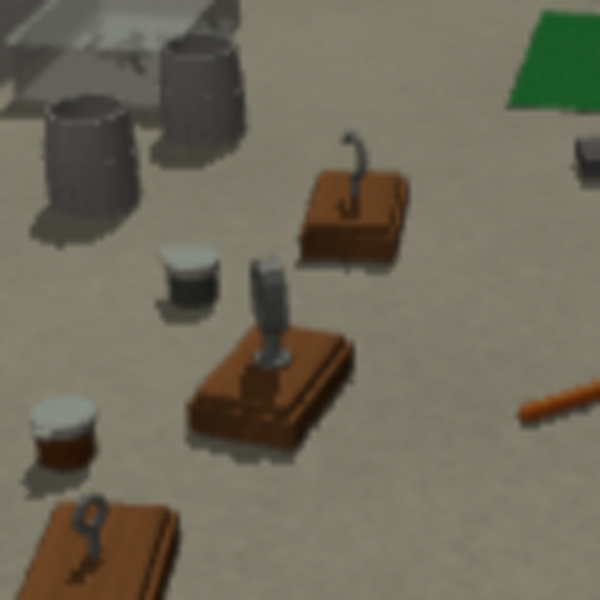

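View pics/top0rod.png

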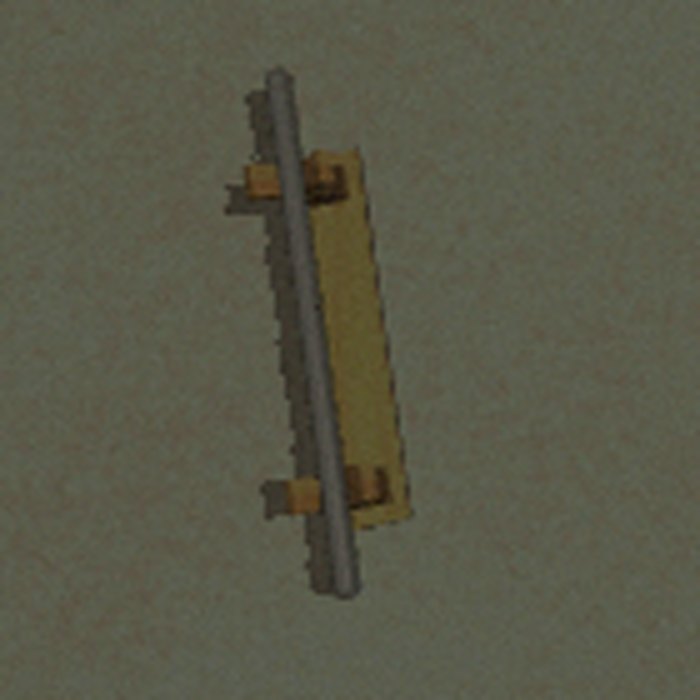

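View pics/side0rod.png

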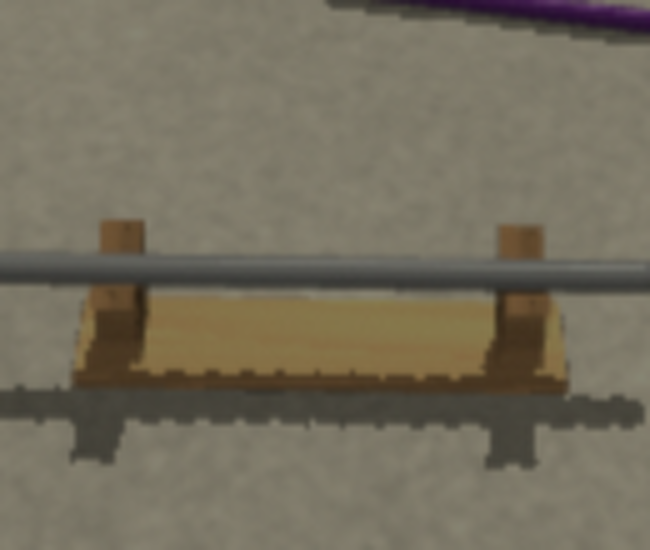

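The strap eye is on the middle plinth, at about (315,130) in the top image. The bare steel rod lies in the rest at about (122,215). The purple and orange rods are decoys. Next I'll fit exact poses.

```bash
cat > fit.py <<'E'
from h import *
np.set_printoptions(precision=1,suppress=True)
T=np.load("pics/top0.npy",allow_pickle=True).item();S=np.load("pics/side0.npy",allow_pickle=True).item()
for p in(T,S):
    r,t,K=cam(p); print("cam",-r.T@t,K[0,0])
cr=lambda u,v,o:((u+.5)/5-.5+o[0],(v+.5)/5-.5+o[1])
# rod ends top crop
a=cr(278,70,(60,150));b=cr(347,597,(60,150))
A=ray(T,*a,36);B=ray(T,*b,36);print("rod ends top",A,B,(A+B)/2,np.hypot(*(A-B)[:2]),np.degrees(np.arctan2(*(A-B)[1::-1])))
a=((294.5)/1.5,470/1.5);b=(496/1.5,473/1.5)
A=ray(S,*a,36);B=ray(S,*b,36);print("rod ends side",A,B,(A+B)/2,np.hypot(*(A-B)[:2]),np.degrees(np.arctan2(*(A-B)[1::-1])))
for n,q in dict(TL=(118,211),TR=(322,227)).items(): print(n,ray(T,*cr(*q,(270,80)),25))
E
python3 fit.py
```

```text
cam [371.   53.4 761.9] 361.7242655270881
cam [357.  752.4 491.7] 360.2660329192349
rod ends top [555.  378.2  36. ] [340.4 336.6  36. ] [447.7 357.4  36. ] 218.63395463764493 10.993825062558841
rod ends side [551.8 377.2  36. ] [340.4 334.9  36. ] [446.1 356.1  36. ] 215.6552953398433 11.292620549711968
TL [642.7   4.1  25. ]
TR [633.7 -82.4  25. ]
```

```bash
cat > fit2.py <<'E'
from h import *
from scipy.optimize import minimize
np.set_printoptions(precision=2,suppress=True)
T=np.load("pics/top0.npy",allow_pickle=True).item();S=np.load("pics/side0.npy",allow_pickle=True).item()
U=8
def hullmask(p,P,box):
    q=(proj(p,P)+.5-np.array(box[:2]))*U
    m=np.zeros(((box[3]-box[1])*U,(box[2]-box[0])*U),np.uint8)
    cv2.fillConvexPoly(m,cv2.convexHull(np.round(q).astype(np.int32)),255)
    return cv2.resize(m,None,fx=1/U,fy=1/U,interpolation=cv2.INTER_AREA)/255.
def brown(p,box):
    im=p["pixels"][box[1]:box[3],box[0]:box[2]].astype(float)
    m=((im[...,0]-im[...,2])/(im.sum(2)+1)>.12).astype(np.uint8)
    n,l,st,_=cv2.connectedComponentsWithStats(m,connectivity=4)
    i=1+np.argmax(st[1:,4]); m=(l==i).astype(np.uint8)
    h=cv2.convexHull(np.argwhere(m)[:,::-1].astype(np.int32)); o=np.zeros_like(m);cv2.fillConvexPoly(o,h,1)
    return o.astype(float)
bx={"top":(275,110,345,160),"side":(205,178,260,215)}
M={"top":brown(T,bx["top"]),"side":brown(S,bx["side"])}
for k in M: print(k,M[k].sum()); cv2.imwrite("pics/m_%s.png"%k,cv2.resize(M[k]*255,None,fx=6,fy=6))
def box(v,L=90,W=60,H=25):
    x,y,th=v; u=np.array([np.cos(th),np.sin(th),0]);w=np.array([-u[1],u[0],0])
    return np.array([[x,y,0]+a*L/2*u+b*W/2*w+np.array([0,0,c*H]) for a in(-1,1) for b in(-1,1) for c in(0,1)])
def cost(v,ks):
    return sum(np.abs(hullmask(p,box(v),bx[k])-M[k]).sum() for k,p in(("top",T),("side",S)) if k in ks)
for ks in(("top",),("side",),("top","side")):
    r=min((minimize(cost,[611,-38,t0],args=(ks,),method="Nelder-Mead",options=dict(initial_simplex=[[611,-38,t0],[617,-38,t0],[611,-32,t0],[611,-38,t0+.1]],xatol=.05)) for t0 in(1.4,1.5)),key=lambda r:r.fun)
    print(ks,r.x[:2],np.degrees(r.x[2]),r.fun)
E
python3 fit2.py
```

```text
top 1299.0
side 614.0
('top',) [611.28 -34.84] 82.8157266781169 53.82745098039216
('side',) [612.12 -35.5 ] 86.00326210348295 60.94509803921569
('top', 'side') [611.25 -35.21] 83.76006628370547 122.18039215686272[ WARN:0@0.932] global loadsave.cpp:1063 imwrite_ Unsupported depth image for selected encoder is fallbacked to CV_8U.
```

```bash
cat > eyefit.py <<'E'
from fit2 import *
def ring(x,y,th,n=40):
    # th: direction of loop plane (opening y axis); hole dir = th-90deg
    u=np.array([np.cos(th),np.sin(th),0]);h=np.array([u[1],-u[0],0]);c=np.array([x,y,63.])
    out=[]
    def stad(w,hh):
        r=w/2;s=hh/2-r;a=np.linspace(0,np.pi,n)
        pts=[(r*np.cos(t),s+r*np.sin(t)) for t in a]+[(r*np.cos(t),-s+r*np.sin(t)) for t in a+np.pi]
        return np.array(pts)
    return c,u,h,stad(28,40),stad(18,30)
def mask(p,v,bx,base=True):
    c,u,h,o,i=ring(*v)
    m=np.zeros(((bx[3]-bx[1])*U,(bx[2]-bx[0])*U),np.uint8)
    P=lambda X:np.round((proj(p,X)+.5-np.array(bx[:2]))*U).astype(np.int32)
    for s,e in zip(range(len(o)),list(range(1,len(o)))+[0]):
        X=[c+q[0]*u+np.array([0,0,q[1]])+d*h for q in(o[s],o[e],i[s],i[e]) for d in(-6,6)]
        cv2.fillConvexPoly(m,cv2.convexHull(P(np.array(X))),255)
    return cv2.resize(m,None,fx=1/U,fy=1/U,interpolation=cv2.INTER_AREA)/255.
if __name__=="__main__":
    be=(300,118,332,142)
    im=T["pixels"][be[1]:be[3],be[0]:be[2]].astype(float)
    s=(im[...,0]-im[...,2])/(im.sum(2)+1)
    g=(s<.10)
    for r in range(g.shape[0]): print(118+r,"".join("#" if q else "." for q in g[r]), " ".join("%3d"%q for q in im[r,4:26].mean(1)))
E
python3 eyefit.py | tail -24
```

```text
118 ################################  90  86  88  88  85  87  86  86  90  86  88  85  87  86  86  89  88  87  86  89  87  86
119 ################################  87  88  88  85  86  85  90  87  87  88  85  85  85  86  85  87  86  84  90  85  86  86
120 ################################  84  90  88  87  86  87  86  85  81  87  86  89  84  85  88  89  89  86  88  87  86  84
121 ################################  87  88  91  90  89  85  86  80  85  88  87  88  87  91  79  83  85  89  84  87  85  84
122 .....###########################  67  78  76  75  91  90  89  89  88  88  88  86  76  61  64  65  78  89  88  89  85  84
123 ..............##################  51  38  47  48  44  40  40  51  53  53  76  79  74  71  72  63  69  90  86  88  88  88
124 .............########.......####  57  54  60  57  55  46  55  57  59  68  66  75  73  72  70  70  64  51  47  54  49  53
125 .............#########..........  54  51  54  56  53  55  49  58  61  64  68  66  70  75  69  70  64  64  58  52  52  51
126 ...........###########..........  53  51  51  55  49  48  48  52  67  63  64  65  69  72  73  74
[... 1317 characters left out ...]
33  35  32  28  39  70  71  59  62  68  71  74  56  50  55  50  48  57  54  54  53
138 ..........######................  39  32  34  46  44  27  46  80  71  72  75  65  52  48  50  49  51  48  50  48  52  50
139 ............#...................  37  33  54  51  48  49  49  34  41  44  52  41  49  47  51  48  46  45  41  48  46  47
140 ................................  49  52  55  47  52  50  47  50  50  47  51  51  48  50  52  51  49  48  54  52  53  45
141 ................................  45  51  51  55  51  53  54  46  56  54  48  51  57  48  58  47  54  56  50  56  55  53[ WARN:0@0.651] global loadsave.cpp:1063 imwrite_ Unsupported depth image for selected encoder is fallbacked to CV_8U.
```

```bash
cat > ov.py <<'E'
from eyefit import *
def ov(p,v,bxx,name,s=8,pl=None):
    c,u,h,o,i=ring(*v)
    im=cv2.resize(p["pixels"][bxx[1]:bxx[3],bxx[0]:bxx[2],::-1],None,fx=s,fy=s,interpolation=cv2.INTER_CUBIC)
    im=cv2.convertScaleAbs(im,alpha=1.8); raw=im.copy()
    for d,col in((-6,(0,255,0)),(6,(255,255,0))):
        for q in(o,i):
            P=proj(p,np.array([c+a[0]*u+np.array([0,0,a[1]])+d*h for a in q]))
            cv2.polylines(im,[np.round((P+.5-np.array(bxx[:2]))*s).astype(np.int32)],True,col,1)
    cv2.imwrite("pics/"+name,np.hstack([raw,im]))
if __name__=="__main__":
    import sys
    x,y,d=map(float,sys.argv[1:4])
    ov(T,(x,y,np.radians(d)),(295,112,340,152),sys.argv[4]+"_t.png");ov(S,(x,y,np.radians(d)),(215,160,258,205),sys.argv[4]+"_s.png")
E
python3 ov.py 611 -36 125 ov1 >/dev/null
```

```text
[ WARN:0@0.668] global loadsave.cpp:1063 imwrite_ Unsupported depth image for selected encoder is fallbacked to CV_8U.
```

View pics/ov1_t.png

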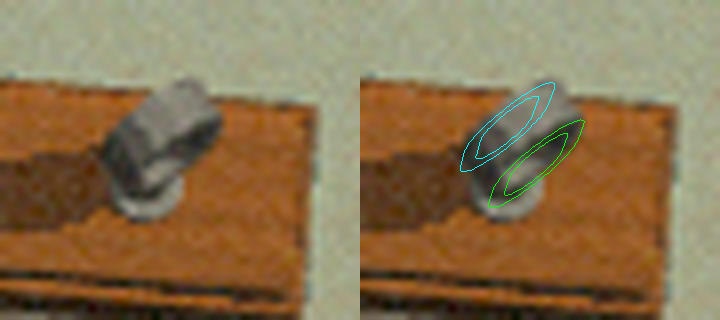

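View pics/ov1_s.png

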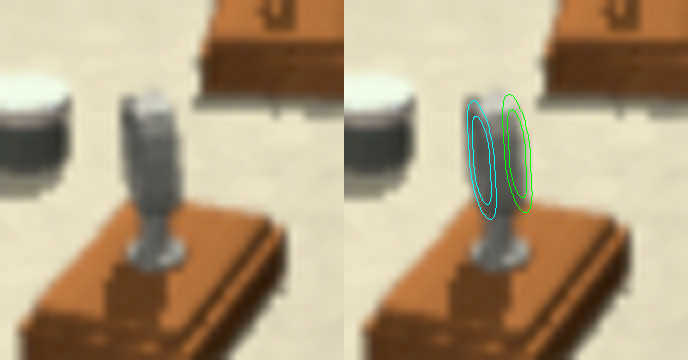

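```bash
cat > ef3.py <<'E'
from eyefit import *
from scipy.ndimage import gaussian_filter
def segT(p,bt):
    im=p["pixels"][bt[1]:bt[3],bt[0]:bt[2]].astype(float); im=np.stack([gaussian_filter(im[...,i],.4) for i in range(3)],-1)
    s=(im[...,0]-im[...,2])/(im.sum(2)+1); return ((s<.10)&(im.mean(2)<79)).astype(np.uint8)
def segS(p,bs):
    im=p["pixels"][bs[1]:bs[3],bs[0]:bs[2]].astype(float)
    s=(im[...,0]-im[...,2])/(im.sum(2)+1); return ((s<.09)).astype(np.uint8),im
if __name__=="__main__":
    bs=(226,166,246,194)
    m,im=segS(S,bs)
    for r in range(m.shape[0]): print(166+r,"".join("#" if q else "." for q in m[r])," ".join("%3d"%q for q in im[r].mean(1)))
    bt=(300,118,332,142);m=segT(T,bt)
    for r in range(m.shape[0]): print(118+r,"".join("#" if q else "." for q in m[r]))
E
python3 ef3.py|grep -v Warn
```

```text
top 1299.0
side 614.0
('top',) [611.28 -34.84] 82.8157266781169 53.82745098039216
('side',) [612.12 -35.5 ] 86.00326210348295 60.94509803921569
('top', 'side') [611.25 -35.21] 83.76006628370547 122.18039215686272
166 ##############...... 119 119 119 119 119 119 119 119 119 120 120 121 121 112  67  35  28  29  30  32
167 ##############...... 122 121 120 120 121 121 121 120 120 121 121 120 117  92  45  27  27  29  30  28
168 ##############...... 121 120 120 120 120 120 120 120 119 120 121 121 118  94  42  28  27  30  28  30
169 ##############...... 119 119 118 118 119 120 120 119 118 119 119 119 119 111  47  28  28  29  30  28
170 ##############...... 119 119 120 120 120 119 119 116 116 119 120 121 120 113  47  28  30  29  28  29
171 ##############...... 120 120 119 120 114 112 116 112 109 115 121 121 120 106  50  39  38  37  37  38
172 #################### 120 120 119 115  86  82 105 110 110 114 117 118 115  78  57  54  55  56  55  57
173 #################### 120 119 119 114  71  76 107 108 109 109 104 116 114  86  80  81  81  80  83  82
174 #################### 121 121 121 114  57  5
[... 2358 characters left out ...]
......###########..........
127 ..........############..........
128 .........#############..........
129 .........############...........
130 ........############............
131 ........#########.#.............
132 ........###########.............
133 ..........#######...............
134 .........#.#######..............
135 .........#########..............
136 .........########...............
137 .........########...............
138 ..........######................
139 ............#...................
140 ................................
141 ................................[ WARN:0@0.742] global loadsave.cpp:1063 imwrite_ Unsupported depth image for selected encoder is fallbacked to CV_8U.
```

```bash
cat > ef4.py <<'E'
from ef3 import *
bt=(300,118,332,131);bs=(222,166,242,185)
mt=segT(T,bt).astype(float); mt[:5,:14]=0; mt[:,24:]=0; mt[4,16:21]=1;mt[5,13:21]=1
_,im=segS(S,bs); I=im.mean(2); ms=np.clip((118-I)/55,0,1); ms[:8,15:]=0; ms[6:8,8:15]=np.maximum(ms[6:8,8:15],(np.abs(I[6:8,8:15]-119)>4)); ms[8:11,8:15]=(I[8:11,8:15]<116)
def outer(p,v,b):
    c,u,h,o,i=ring(*v)
    return hullmask(p,np.array([c+q[0]*u+np.array([0,0,q[1]])+d*h for q in o for d in(-6,6)]),b)
def cost4(v,k=3):
    e=0
    if k&1:e+=np.abs(outer(T,v,bt)-mt).sum()
    if k&2:e+=np.abs(outer(S,v,bs)-ms).sum()
    return e
for k in(1,2,3):
  best=None
  for t0 in(105,115,125,135):
    v0=np.array([611,-36,np.radians(t0)])
    r=minimize(cost4,v0,args=(k,),method="Nelder-Mead",options=dict(initial_simplex=[v0,v0+[4,0,0],v0+[0,4,0],v0+[0,0,.15]]))
    if best is None or r.fun<best.fun: best=r
  print(k,best.x[:2],np.degrees(best.x[2]),best.fun)
for d in(105,110,115,120,125,130,135):
    r=minimize(lambda w:cost4([w[0],w[1],np.radians(d)]),[611,-36],method="Nelder-Mead",options=dict(initial_simplex=[[611,-36],[615,-36],[611,-32]])); print(d,r.x,r.fun)
E
python3 ef4.py 2>/dev/null|tail -10
```

```text
1 [612.35 -35.29] 129.1167161617776 9.423529411764704
2 [612.65 -36.82] 122.49961002966725 21.07843137254902
3 [612.45 -35.65] 124.07540791839915 34.314081996434936
105 [613.56 -36.15] 66.70837789661319
110 [612.84 -35.8 ] 65.06773618538324
115 [612.78 -36.02] 51.82459893048129
120 [612.17 -35.77] 38.926559714795005
125 [612.69 -35.89] 35.18716577540107
130 [612.55 -35.38] 40.08556149732621
135 [612.42 -35.63] 50.22852049910873
```

```bash
cat > plan.py <<'E'
import sys,json
from h import *
def yawmat(d):
    c,s=np.cos(np.radians(d)),np.sin(np.radians(d)); return np.array([[c,s,0],[s,-c,0],[0,0,-1.]])
def state():
    o=ctrl.get_obs(); M=R.from_rotvec(o["orientation"]).as_matrix(); return o,np.array(o["ee_pos"]),M
def show():
    o,p,M=state(); rod=M[:,1]
    print("t%.2f pos %s yaw %.2f tilt %.2f w %.1f F %s q6 %.2f"%(o["t"],np.round(p,1),np.degrees(np.arctan2(M[1,0],M[0,0])),np.degrees(np.arccos(min(1,-M[2,2]))),o["width"],np.round(o["ft_force"],1),o["qpos"][5]))
def rows(P0,M0,P1,M1,n,jaw):
    rv=R.from_matrix(M0.T@M1).as_rotvec()
    out=[];p=P0;M=M0
    for i in range(n):
        t=(P1-P0)/n; d=R.from_matrix(M.T@M1).as_rotvec()/(n-i)
        out.append([[round(float(x),3)+0. for x in d],[round(float(x),1)+0. for x in M.T@(P0+(P1-P0)*(i+1)/n-p)],jaw])
        M=M@R.from_rotvec(out[-1][0]).as_matrix(); p=P0+(P1-P0)*(i+1)/n
    return out
# usage: plan.py x y z yaw n jaw
if __name__=="__main__":
    show()
    a=list(map(float,sys.argv[1:7])); o,p,M=state()
    r=rows(p,M,np.array(a[:3]),yawmat(a[3]),int(a[4]),a[5])
    for i in range(0,len(r),10): print(json.dumps(r[i:i+10]).replace(" ",""))
E
python3 plan.py 447 357 110 -79 22 1
```

```text
t0.60 pos [216.5 586.3 230.7] yaw 69.73 tilt 0.00 w 87.8 F [ 0.2 -0.1  0.1] q6 -0.02
[[[0.0,0.0,0.118],[-6.1,13.4,5.5],1.0],[[0.0,0.0,0.118],[-4.5,14.1,5.5],1.0],[[0.0,0.0,0.118],[-2.8,14.5,5.5],1.0],[[0.0,0.0,0.118],[-1.1,14.7,5.5],1.0],[[0.0,0.0,0.118],[0.6,14.8,5.5],1.0],[[0.0,0.0,0.118],[2.4,14.6,5.5],1.0],[[0.0,0.0,0.118],[4.1,14.2,5.5],1.0],[[0.0,0.0,0.118],[5.7,13.6,5.5],1.0],[[0.0,0.0,0.118],[7.3,12.9,5.5],1.0],[[0.0,0.0,0.118],[8.7,11.9,5.5],1.0]]
[[[0.0,0.0,0.118],[10.1,10.8,5.5],1.0],[[0.0,0.0,0.118],[11.3,9.5,5.5],1.0],[[0.0,0.0,0.118],[12.3,8.1,5.5],1.0],[[0.0,0.0,0.118],[13.2,6.6,5.5],1.0],[[0.0,0.0,0.118],[13.9,5.0,5.5],1.0],[[0.0,0.0,0.118],[14.4,3.4,5.5],1.0],[[0.0,0.0,0.118],[14.7,1.6,5.5],1.0],[[0.0,0.0,0.118],[14.8,-0.1,5.5],1.0],[[0.0,0.0,0.118],[14.7,-1.8,5.5],1.0],[[0.0,0.0,0.118],[14.3,-3.5,5.5],1.0]]
[[[0.0,0.0,0.118],[13.8,-5.2,5.5],1.0],[[0.0,0.0,0.118],[13.1,-6.8,5.5],1.0]]
```

```bash
python3 -m handwheel '[[[0,0,0.118],[-6,13.5,5.5],1],[[0,0,0.118],[-4.5,14,5.5],1],[[0,0,0.118],[-3,14.5,5.5],1],[[0,0,0.118],[-1,14.5,5.5],1],[[0,0,0.118],[0.5,15,5.5],1],[[0,0,0.118],[2.5,14.5,5.5],1],[[0,0,0.118],[4,14,5.5],1],[[0,0,0.118],[5.5,13.5,5.5],1],[[0,0,0.118],[7,13,5.5],1],[[0,0,0.118],[8.5,12,5.5],1]]'; python3 plan.py 447 357 110 -79 13 1
```

```text
t: 1.43
ee_pos: [321.1, 479.5, 175.5]
orientation: [-3.136, 0.018, -0.003]
ft_force: [0.9, -0.2, 0.3]
width: 87.8
t1.43 pos [321.1 479.5 175.5] yaw -0.67 tilt 0.36 w 87.8 F [ 0.9 -0.2  0.3] q6 0.97
[[[0.0,0.0,0.105],[9.8,9.3,5.0],1.0],[[-0.001,0.0,0.105],[10.7,8.3,5.0],1.0],[[0.0,0.0,0.105],[11.5,7.1,5.0],1.0],[[0.0,0.0,0.105],[12.2,5.8,5.0],1.0],[[-0.001,0.0,0.105],[12.7,4.5,5.0],1.0],[[0.0,0.0,0.105],[13.1,3.2,5.0],1.0],[[0.0,0.0,0.105],[13.4,1.8,5.0],1.0],[[-0.001,0.0,0.105],[13.5,0.4,5.0],1.0],[[0.0,0.001,0.105],[13.5,-1.1,5.0],1.0],[[-0.001,0.0,0.106],[13.3,-2.5,5.0],1.0]]
[[[0.0,0.001,0.105],[13.0,-3.9,5.0],1.0],[[-0.001,0.0,0.106],[12.5,-5.2,5.0],1.0],[[0.0,0.001,0.105],[11.8,-6.5,5.0],1.0]]
```

```bash
python3 -m handwheel '[[[0,0,0.118],[10,9.5,5],1],[[0,0,0.118],[11,8.5,5],1],[[0,0,0.118],[11.5,7,5],1],[[0,0,0.118],[12,6,5],1],[[0,0,0.118],[12.5,4.5,5],1],[[0,0,0.118],[13,3,5],1],[[0,0,0.118],[13.5,2,5],1],[[0,0,0.118],[13.5,0.5,5],1],[[0,0,0.118],[13.5,-1,5],1],[[0,0,0.118],[13.5,-2.5,5],1]]'; python3 plan.py 447 357 25 -79 10 1
```

```text
t: 2.27
ee_pos: [414.7, 372.3, 123.7]
orientation: [-2.537, 1.837, 0.002]
ft_force: [-0.2, -0.2, -0.0]
width: 87.6
t2.27 pos [414.7 372.3 123.7] yaw -71.80 tilt 0.53 w 87.6 F [-0.2 -0.2 -0. ] q6 1.96
[[[-0.001,0.001,0.013],[2.5,-2.5,9.9],1.0],[[-0.001,0.001,0.013],[2.5,-2.6,9.9],1.0],[[-0.001,0.001,0.012],[2.4,-2.6,9.9],1.0],[[0.0,0.001,0.013],[2.4,-2.6,9.9],1.0],[[-0.001,0.0,0.012],[2.4,-2.7,9.9],1.0],[[0.0,0.001,0.013],[2.3,-2.7,9.9],1.0],[[-0.001,0.0,0.012],[2.3,-2.7,9.9],1.0],[[0.0,0.001,0.013],[2.2,-2.8,9.9],1.0],[[-0.001,0.0,0.012],[2.2,-2.8,9.9],1.0],[[0.0,0.001,0.013],[2.2,-2.8,9.9],1.0]]
```

```bash
python3 -m handwheel '[[[-0.002,0.002,0.03],[6,-6,6],1],[[-0.002,0.002,0.03],[6,-6.5,6],1],[[-0.002,0.002,0.03],[6,-7,8],1],[[-0.002,0,0.03],[4.5,-7,10],1],[[0,0,0.005],[1,0,10],1],[[0,0,0],[0,0,11],1],[[0,0,0],[0,0,12],1],[[0,0,0],[0,0,12],1],[[0,0,0],[0,0,12],1],[[0,0,0],[0,0,5],1]]'; python3 plan.py 447 357 25 -79 3 1
```

```text
t: 3.1
ee_pos: [450.0, 355.7, 22.0]
orientation: [2.418, -2.003, -0.003]
ft_force: [0.3, 0.6, 0.3]
width: 88.0
t3.10 pos [450.  355.7  22. ] yaw -79.29 tilt 0.13 w 88.0 F [0.3 0.6 0.3] q6 2.03
[[[0.001,0.0,-0.002],[-0.6,0.9,-1.0],1.0],[[0.001,0.0,-0.002],[-0.6,0.9,-1.0],1.0],[[0.0,0.0,-0.001],[-0.6,0.9,-1.0],1.0]]
```

```bash
python3 -m handwheel '[[[0,0,-0.003],[-2,2.5,-3],1],[[0,0,0],[0,0,0],0],[[0,0,0],[0,0,0],0],[[0,0,0],[0,0,0],0],[[0,0,0],[0,0,0],0],[[0,0,0],[0,0,0],0],[[0,0,0],[0,0,0],0],[[0,0,0],[0,0,0],0],[[0,0,0],[0,0,0],0],[[0,0,0],[0,0,0],0]]'; python3 - <<'E'
from plan import *
show()
p=ctrl.get_image("top");save(p,"t1.png");p=ctrl.get_image("side");save(p,"s1.png",(190,250,350,370),5)
E
```

```text
t: 3.93
ee_pos: [446.6, 358.4, 25.7]
orientation: [2.424, -1.998, -0.002]
ft_force: [-0.5, 0.0, -0.8]
width: 31.2
t3.93 pos [446.6 358.4  25.7] yaw -78.99 tilt 0.09 w 31.2 F [-0.5  0.  -0.8] q6 2.03
```

```bash
python3 -m handwheel '[[[0,0,0],[0,0,0],0],[[0,0,0],[0,0,0],0],[[0,0,0],[0,0,0],0],[[0,0,0],[0,0,0],0],[[0,0,0],[0,0,0],0],[[0,0,0],[0,0,-2],0],[[0,0,0],[0,0,-6],0],[[0,0,0],[0,0,-10],0],[[0,0,0],[0,0,-10],0],[[0,0,0],[0,0,-10],0]]'; python3 - <<'E'
from plan import *
show()
p=ctrl.get_image("top");save(p,"t2.png");p=ctrl.get_image("side");save(p,"s2.png",(190,230,350,350),5)
E
```

```text
t: 4.87
ee_pos: [445.0, 356.1, 64.3]
orientation: [2.419, -1.992, -0.003]
ft_force: [0.2, 0.4, -1.8]
width: 9.0
t4.87 pos [445.  356.1  64.3] yaw -78.94 tilt 0.44 w 9.0 F [ 0.2  0.4 -1.8] q6 2.03
```

View pics/s2.png

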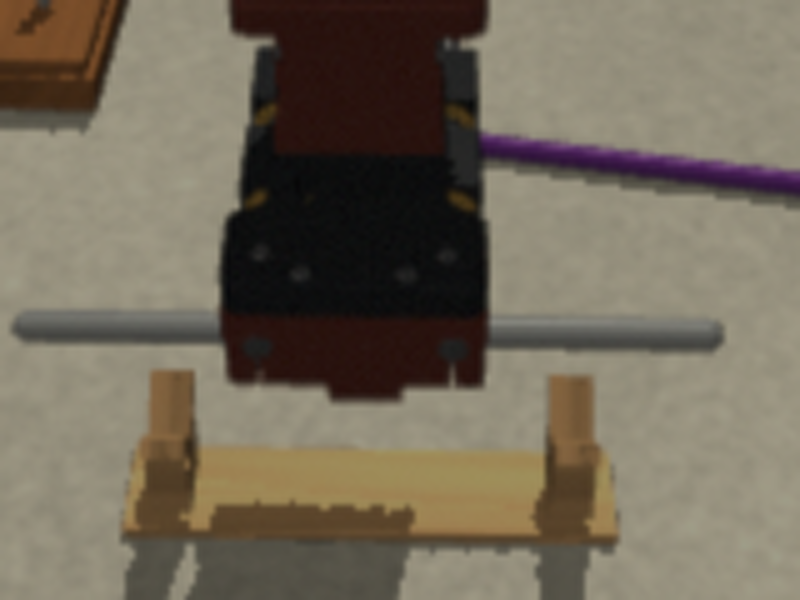

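View pics/t2.png

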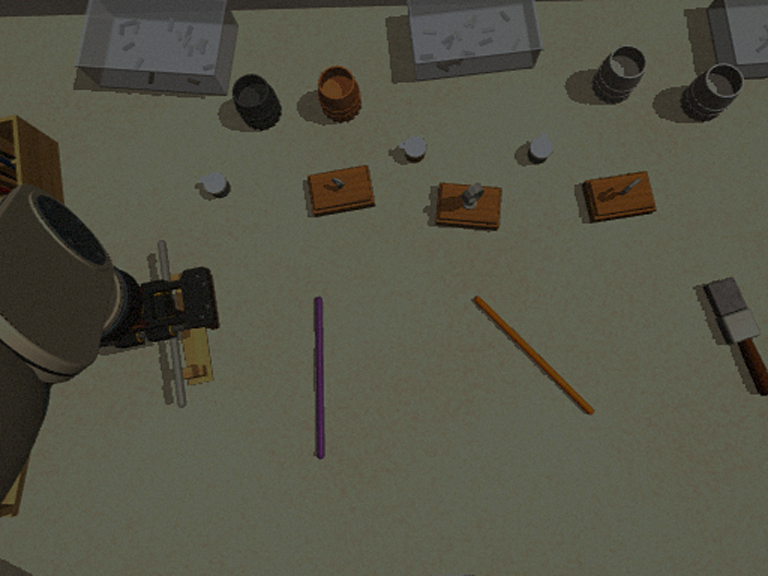

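```bash
cat > rodm.py <<'E'
from plan import *
def rodpose(n="top"):
    p=ctrl.get_image(n); np.save("pics/last_%s.npy"%n,p,allow_pickle=True)
    return p
if __name__=="__main__":
    o,P,M=state(); p=rodpose(); z=P[2]+11
    im=p["pixels"][:,:,::-1]
    for s in(-110,-60,60,110):
        X=np.array([P[0],P[1],z])+M[:,1]*-s; u=proj(p,X)[0]; print(s,u)
    save(p,"t3.png",(80,150,170,280),6)
E
python3 rodm.py; python3 plan.py 529 -94 100 -55 22 0
```

```text
-110 [120.6530283  271.17643899]
-60 [117.28299414 244.47404266]
60 [109.57354467 183.38837839]
110 [106.50960972 159.1113529 ]
t5.02 pos [445.9 356.8  64.8] yaw -78.94 tilt 0.26 w 9.4 F [-0.7  1.5 -1.6] q6 2.03
[[[0.0,0.0,-0.019],[20.8,0.2,-1.6],0.0],[[0.0,0.0,-0.019],[20.8,0.6,-1.6],0.0],[[0.0,0.0,-0.019],[20.8,1.0,-1.6],0.0],[[0.0,0.0,-0.019],[20.8,1.4,-1.6],0.0],[[0.0,0.0,-0.019],[20.8,1.8,-1.6],0.0],[[0.0,0.0,-0.019],[20.7,2.2,-1.6],0.0],[[0.0,0.0,-0.019],[20.7,2.6,-1.6],0.0],[[0.0,0.0,-0.019],[20.6,3.0,-1.6],0.0],[[0.0,0.0,-0.019],[20.6,3.4,-1.6],0.0],[[0.0,0.0,-0.019],[20.5,3.8,-1.6],0.0]]
[[[0.0,0.0,-0.019],[20.4,4.2,-1.6],0.0],[[0.0,0.0,-0.019],[20.3,4.5,-1.6],0.0],[[0.0,0.0,-0.019],[20.2,4.9,-1.6],0.0],[[0.001,0.0,-0.019],[20.1,5.3,-1.6],0.0],[[0.0,0.0,-0.019],[20.0,5.7,-1.6],0.0],[[0.001,0.0,-0.019],[19.9,6.1,-1.6],0.0],[[0.0,0.0,-0.019],[19.8,6.5,-1.6],0.0],[[0.001,0.0,-0.019],[19.7,6.8,-1.6],0.0],[[0.0,0.0,-0.019],[19.6,7.2,-1.6],0.0],[[0.001,0.0,-0.019],[19.4,7.6,-1.6],0.0]]
[[[0.0,0.0,-0.019],[19.3,7.9,-1.6],0.0],[[0.001,0.0,-0.019],[19.1,8.3,-1.6],0.0]]
```

View pics/t3.png

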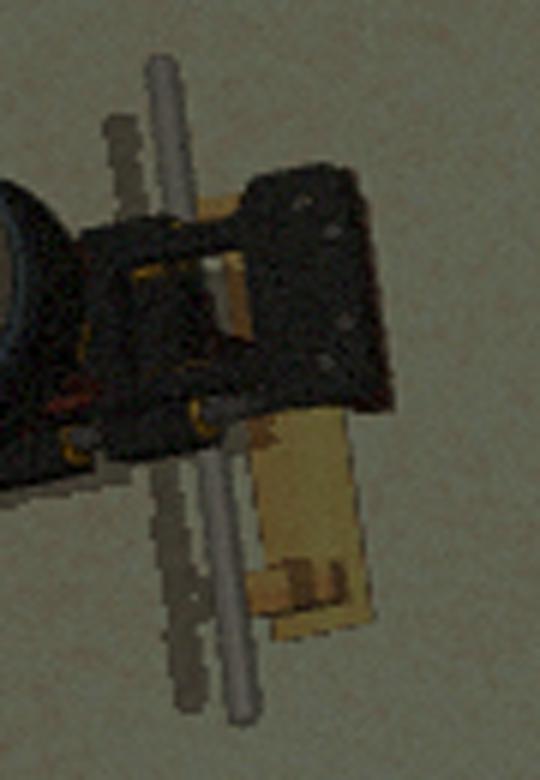

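```bash
python3 plan.py 502 -113 80 -55 20 0
```

```text
t5.02 pos [445.9 356.8  64.8] yaw -78.94 tilt 0.26 w 9.4 F [-0.7  1.5 -1.6] q6 2.03
[[[0.0,0.0,-0.021],[23.6,1.8,-0.7],0.0],[[0.0,0.0,-0.021],[23.5,2.3,-0.7],0.0],[[0.0,0.0,-0.021],[23.5,2.7,-0.7],0.0],[[0.0,0.0,-0.021],[23.4,3.2,-0.7],0.0],[[0.0,0.0,-0.021],[23.4,3.7,-0.7],0.0],[[0.0,0.0,-0.021],[23.3,4.2,-0.7],0.0],[[0.0,0.0,-0.021],[23.2,4.7,-0.7],0.0],[[0.0,0.0,-0.021],[23.1,5.2,-0.7],0.0],[[0.0,0.0,-0.021],[23.0,5.7,-0.7],0.0],[[0.0,0.0,-0.021],[22.8,6.2,-0.7],0.0]]
[[[0.0,0.0,-0.021],[22.7,6.6,-0.7],0.0],[[0.001,0.0,-0.021],[22.6,7.1,-0.7],0.0],[[0.0,0.0,-0.021],[22.4,7.6,-0.7],0.0],[[0.001,0.0,-0.021],[22.2,8.1,-0.7],0.0],[[0.0,0.0,-0.021],[22.1,8.5,-0.7],0.0],[[0.001,0.0,-0.021],[21.9,9.0,-0.7],0.0],[[0.0,0.0,-0.02],[21.7,9.4,-0.7],0.0],[[0.001,0.0,-0.021],[21.5,9.9,-0.7],0.0],[[0.0,0.0,-0.02],[21.3,10.3,-0.7],0.0],[[0.001,0.0,-0.021],[21.1,10.7,-0.7],0.0]]
```

```bash
python3 -m handwheel '[[[0,0,0],[5,0.5,-12],0],[[0,0,-0.02],[14,1.5,-8],0],[[0,0,-0.025],[22,2.5,-3],0],[[0,0,-0.025],[25,3,0],0],[[0,0,-0.025],[25,3.5,0],0],[[0,0,-0.025],[25,4.5,0],0],[[0,0,-0.025],[25,5,0],0],[[0,0,-0.025],[25,5.5,0],0],[[0,0,-0.025],[25,6,0],0],[[0,0,-0.025],[25,6.5,0],0]]';python3 plan.py 502 -113 80 -55 11 0
```

```text
t: 5.85
ee_pos: [473.0, 132.2, 94.6]
orientation: [2.644, -1.694, -0.0]
ft_force: [0.6, 0.5, -0.8]
width: 9.2
t5.85 pos [473.  132.2  94.6] yaw -65.30 tilt 0.06 w 9.2 F [ 0.6  0.5 -0.8] q6 1.39
[[[0.0,0.0,-0.016],[21.4,6.9,1.3],0.0],[[0.0,0.0,-0.016],[21.2,7.3,1.3],0.0],[[0.0,0.0,-0.016],[21.1,7.6,1.3],0.0],[[0.0,0.0,-0.016],[21.0,7.9,1.3],0.0],[[0.0,0.0,-0.017],[20.9,8.3,1.3],0.0],[[0.0,0.0,-0.016],[20.7,8.6,1.3],0.0],[[0.0,0.0,-0.017],[20.6,9.0,1.3],0.0],[[0.0,0.0,-0.016],[20.4,9.3,1.3],0.0],[[0.0,0.0,-0.017],[20.3,9.6,1.3],0.0],[[0.001,0.0,-0.016],[20.1,10.0,1.3],0.0]]
[[[0.0,0.0,-0.017],[20.0,10.3,1.3],0.0]]
```

```bash
python3 -m handwheel '[[[0,0,-0.018],[24,7.5,0],0],[[0,0,-0.018],[24,8,0],0],[[0,0,-0.018],[24,8.5,0],0],[[0,0,-0.018],[24,9,0],0],[[0,0,-0.018],[24,9.5,0],0],[[0,0,-0.018],[24,10,0],0],[[0,0,-0.018],[24,10,0],0],[[0,0,-0.018],[22,10.5,0],0],[[0,0,-0.018],[15,10.5,0],0],[[0,0,-0.018],[8,5,0],0]]';python3 plan.py 502 -113 52 -55 10 0
```

```text
t: 6.68
ee_pos: [497.9, -114.8, 100.5]
orientation: [2.79, -1.44, 0.003]
ft_force: [0.0, -0.3, -0.3]
width: 9.1
t6.68 pos [ 497.9 -114.8  100.5] yaw -54.60 tilt 0.12 w 9.1 F [ 0.  -0.3 -0.3] q6 0.71
[[[0.0,0.0,0.001],[0.1,-0.4,4.8],0.0],[[0.0,0.0,0.001],[0.1,-0.4,4.8],0.0],[[0.0,0.0,0.001],[0.1,-0.4,4.8],0.0],[[0.0,0.0,0.001],[0.1,-0.4,4.8],0.0],[[0.0,0.0,0.0],[0.1,-0.4,4.8],0.0],[[0.0,0.0,0.001],[0.1,-0.4,4.8],0.0],[[0.0,-0.001,0.0],[0.1,-0.4,4.8],0.0],[[0.0,0.0,0.001],[0.1,-0.4,4.8],0.0],[[0.0,-0.001,0.0],[0.1,-0.4,4.8],0.0],[[0.0,0.0,0.001],[0.1,-0.4,4.8],0.0]]
```

```bash
python3 -m handwheel '[[[0,0,0.002],[0,0,6],0],[[0,0,0.002],[0,0,8],0],[[0,0,0.002],[0,0,8],0],[[0,0,0],[0,0,8],0],[[0,0,0],[0,0,8],0],[[0,0,0],[0,0,7],0],[[0,0,0],[0,0,3.5],0],[[0,0,0],[0,0,0],0],[[0,0,0],[0,0,0],0],[[0,0,0],[0,0,0],0]]';cat > look.py <<'E'
import sys
from plan import *
n=sys.argv[1]; v=[float(a) for a in sys.argv[2:5]] if len(sys.argv)>4 else None
show(); o,P,M=state(); c=P-11*M[:,2]
print("rod tips",np.round(c-110*M[:,1],1),np.round(c+110*M[:,1],1))
from eyefit import ring
for cam_,b,s in(("top",(270,95,360,185),8),("side",(195,140,285,210),8)):
    p=ctrl.get_image(cam_); np.save("pics/%s_%s.npy"%(n,cam_),p,allow_pickle=True)
    im=cv2.convertScaleAbs(cv2.resize(p["pixels"][b[1]:b[3],b[0]:b[2],::-1],None,fx=s,fy=s,interpolation=cv2.INTER_CUBIC),alpha=1.7)
    q=lambda X:tuple(int(a) for a in np.round((proj(p,X)[0]+.5-np.array(b[:2]))*s))
    cv2.imwrite("pics/%s_%s.png"%(n,cam_),im)
    if cam_=="top": t0=im.copy()
E
python3 look.py a 2>/dev/null | tail -2
```

```text
t: 7.52
ee_pos: [495.8, -113.4, 46.3]
orientation: [2.784, -1.45, -0.004]
ft_force: [-0.6, -0.4, -0.8]
width: 9.4
('side',) [612.12 -35.5 ] 86.00326210348295 60.94509803921569
('top', 'side') [611.25 -35.21] 83.76006628370547 122.18039215686272
```

View pics/a_top.png

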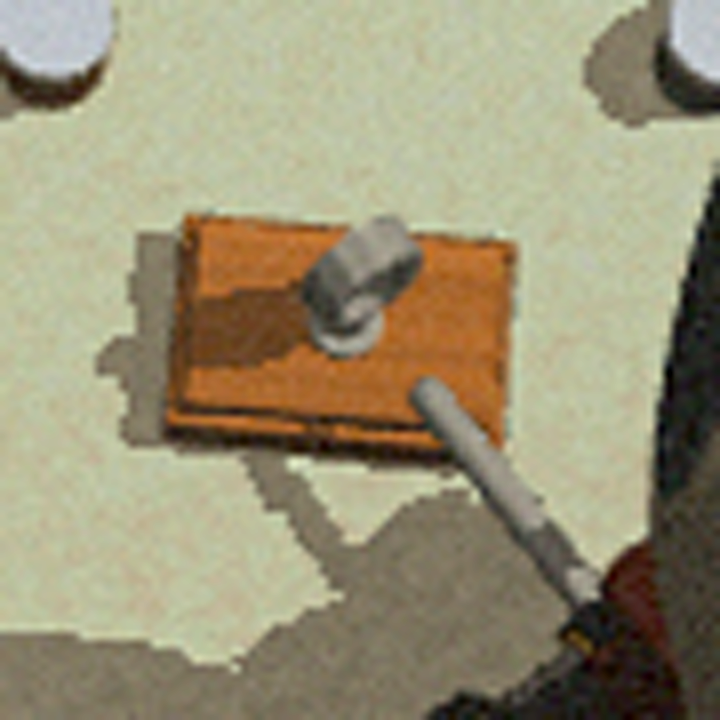

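View pics/a_side.png

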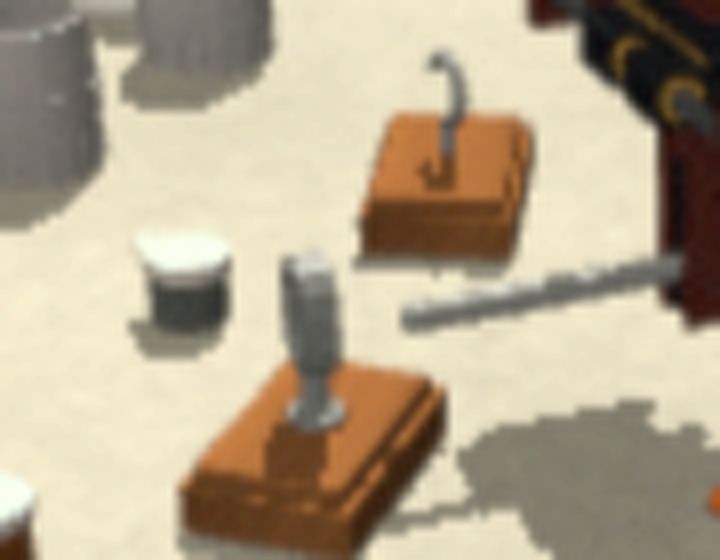

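```bash
python3 -m handwheel '[[[0,0,0],[1.5,0,-3],0],[[0,0,0],[1.5,0,-2.5],0],[[0,0,0],[0.5,-3,0],0],[[0,0,0],[0,-5,0],0],[[0,0,0],[0,-5,0],0],[[0,0,0],[0,-3,0],0],[[0,0,0],[0,0,0],0],[[0,0,0],[0,0,0],0],[[0,0,0],[0,0,0],0],[[0,0,0],[0,0,0],0]]'
cat > look.py <<'E'
import sys
from plan import *
n=sys.argv[1]
show(); o,P,M=state(); c=P-11*M[:,2]; E=np.array([612.5,-35.7,63])
f=-M[:,1]; d=E-c; print("grip->eye along %.1f right %.1f up %.1f  rod dir %.1f"%(d@f,d@M[:,0],d[2],np.degrees(np.arctan2(f[1],f[0]))))
for cam_,b,s in(("top",(270,95,360,185),8),("side",(195,140,285,210),8)):
    p=ctrl.get_image(cam_); np.save("pics/%s_%s.npy"%(n,cam_),p,allow_pickle=True)
    im=cv2.convertScaleAbs(cv2.resize(p["pixels"][b[1]:b[3],b[0]:b[2],::-1],None,fx=s,fy=s,interpolation=cv2.INTER_CUBIC),alpha=1.7)
    cv2.imwrite("pics/%s_%s.png"%(n,cam_),im)
    tip=c+110*f; print(cam_,"tip px in crop",(proj(p,tip)[0]+.5-np.array(b[:2]))*s)
E
python3 look.py b
```

```text
t: 8.45
ee_pos: [514.6, -106.8, 54.5]
orientation: [2.785, -1.451, 0.004]
ft_force: [-0.1, -0.2, -1.6]
width: 9.1
t8.45 pos [ 514.6 -106.8   54.5] yaw -55.04 tilt 0.15 w 9.1 F [-0.1 -0.2 -1.6] q6 0.74
grip->eye along 121.0 right -2.2 up -2.5  rod dir 35.0
top tip px in crop [394.13639296 301.75692191]
side tip px in crop [340.23833823 300.96804472]
```

View pics/b_top.png

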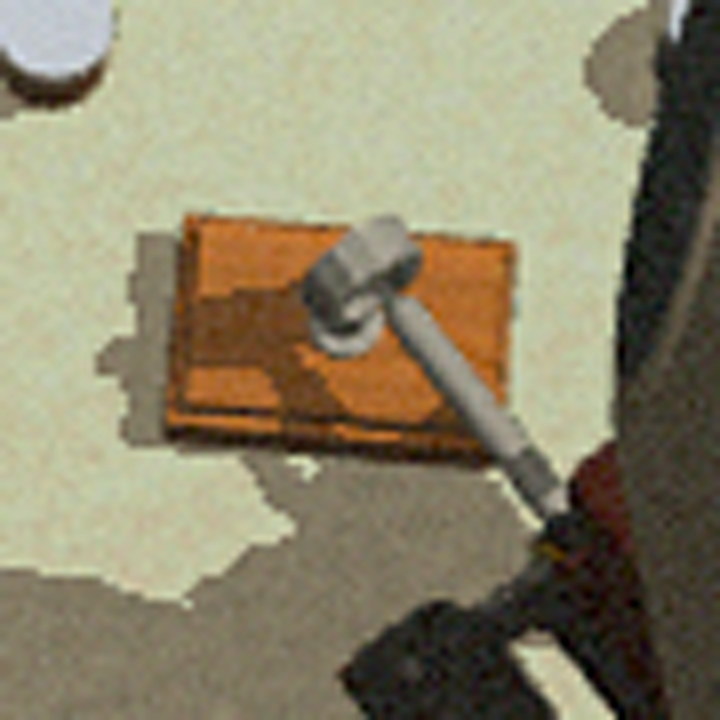

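View pics/b_side.png

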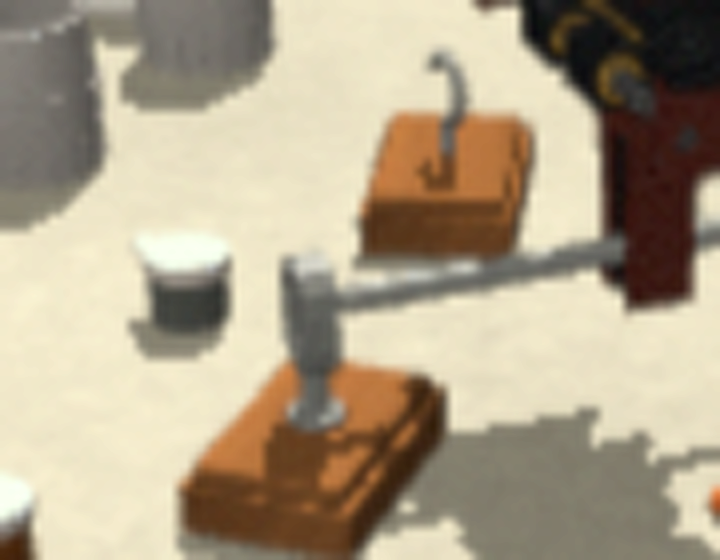

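```bash
python3 -m handwheel '[[[0,0,0],[-2.2,0,2],0],[[0,0,0],[0,0,0],0],[[0,0,0],[0,-4,0],0],[[0,0,0],[0,-5,0],0],[[0,0,0],[0,-5,0],0],[[0,0,0],[0,-4,0],0],[[0,0,0],[0,0,0],0],[[0,0,0],[0,0,0],0],[[0,0,0],[0,0,0],0],[[0,0,0],[0,0,0],0]]'
python3 look.py c
```

```text
t: 9.38
ee_pos: [529.6, -93.3, 52.1]
orientation: [2.785, -1.451, 0.003]
ft_force: [0.0, -0.8, -1.1]
width: 9.3
t9.38 pos [529.6 -93.3  52.1] yaw -55.04 tilt 0.13 w 9.3 F [ 0.  -0.8 -1.1] q6 0.77
grip->eye along 101.0 right 0.4 up -0.1  rod dir 35.0
top tip px in crop [336.70504043 249.22906765]
side tip px in crop [283.81333356 321.94218676]
```

View pics/c_top.png

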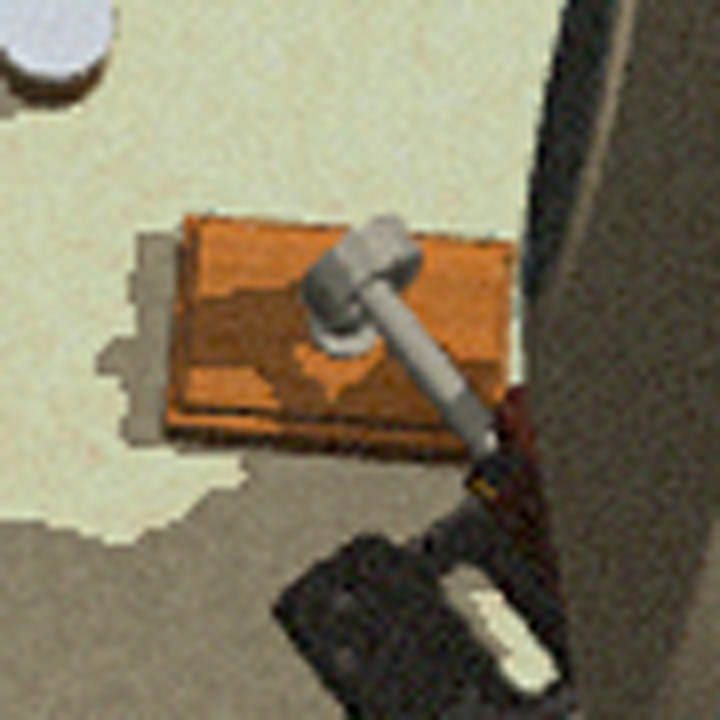

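View pics/c_side.png

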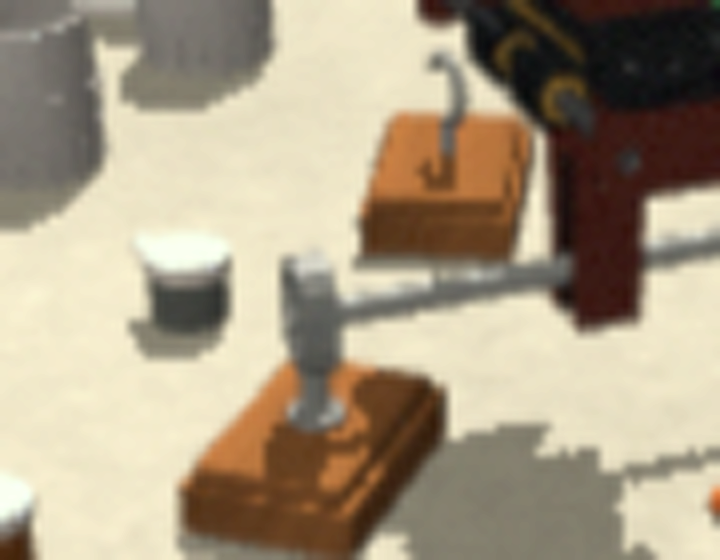

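The tip is inside the loop at about (375,290) in the top crop, with no contact force. I'll push it on through.

```bash
python3 -m handwheel '[[[0,0,0],[0.3,-4,0],0],[[0,0,0],[0,-6,0],0],[[0,0,0],[0,-6,0],0],[[0,0,0],[0,-6,0],0],[[0,0,0],[0,-6,0],0],[[0,0,0],[0,-6,0],0],[[0,0,0],[0,-4,0],0],[[0,0,0],[0,0,0],0],[[0,0,0],[0,0,0],0],[[0,0,0],[0,0,0],0]]'
python3 look.py d
```

```text
t: 10.32
ee_pos: [564.8, -69.0, 52.0]
orientation: [2.786, -1.451, 0.004]
ft_force: [-1.1, -0.0, -0.7]
width: 9.0
t10.32 pos [564.8 -69.   52. ] yaw -55.03 tilt 0.15 w 9.0 F [-1.1 -0.  -0.7] q6 0.82
grip->eye along 58.2 right 0.0 up -0.0  rod dir 35.0
top tip px in crop [236.13343776 119.56690842]
side tip px in crop [154.18765041 345.56640741]
```

View pics/d_top.png

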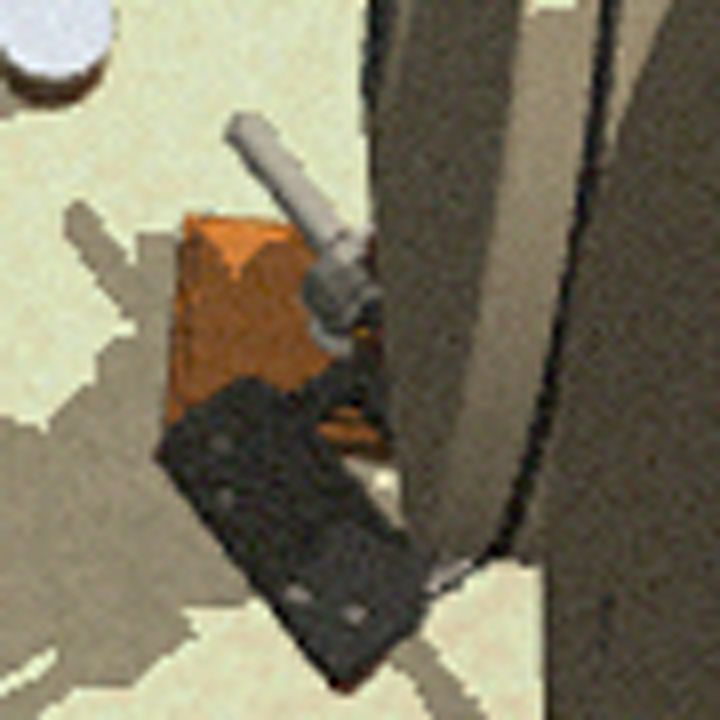

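View pics/d_side.png

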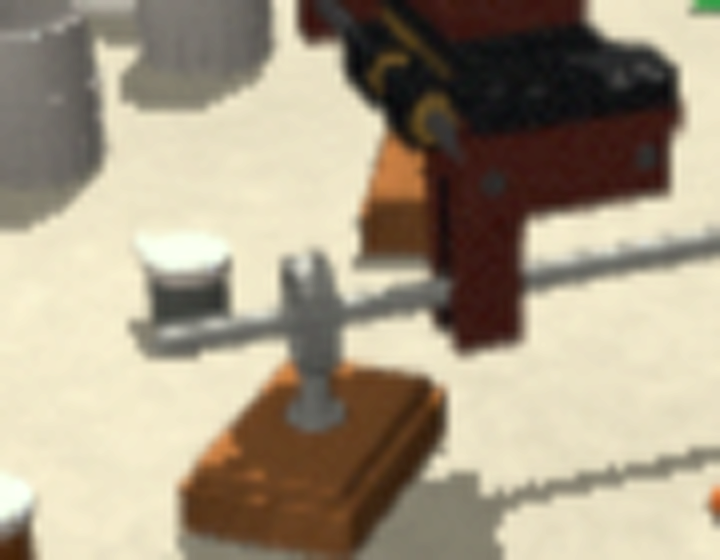

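```bash
python3 -m handwheel '[[[0,0,0.08],[-4.6,-0.2,0],0],[[0,0,0.08],[-4.6,-0.2,0],0],[[0,0,0.08],[-4.6,-0.2,0],0],[[0,0,0.08],[-4.6,-0.2,0],0],[[0,0,0.08],[-4.6,-0.2,0],0],[[0,0,0.06],[-3.5,-0.1,0],0],[[0,0,0.06],[-3.5,-0.1,0],0],[[0,0,0.06],[-3.5,-0.1,0],0],[[0,0,0.06],[-3.5,-0.1,0],0],[[0,0,0.06],[-3.5,-0.1,0],0]]'
python3 look.py e
```

```text
t: 11.25
ee_pos: [553.2, -30.6, 52.4]
orientation: [-2.077, 2.355, -0.004]
ft_force: [0.8, 1.5, -1.6]
width: 9.3
t11.25 pos [553.2 -30.6  52.4] yaw -97.18 tilt 0.15 w 9.3 F [ 0.8  1.5 -1.6] q6 1.62
grip->eye along 59.5 right -2.4 up -0.4  rod dir -7.2
top tip px in crop [386.24737803  88.39546984]
side tip px in crop [171.97952833 288.01928308]
```

View pics/e_top.png

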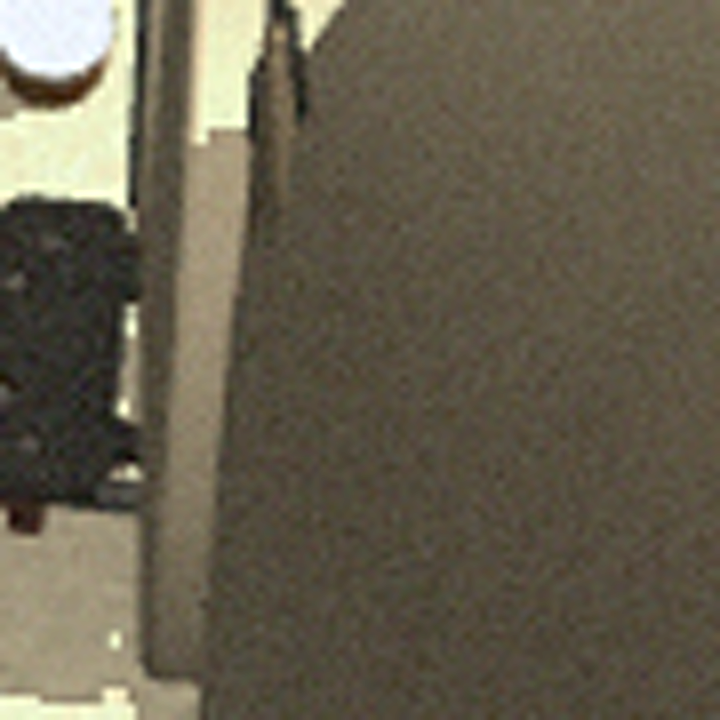

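View pics/e_side.png

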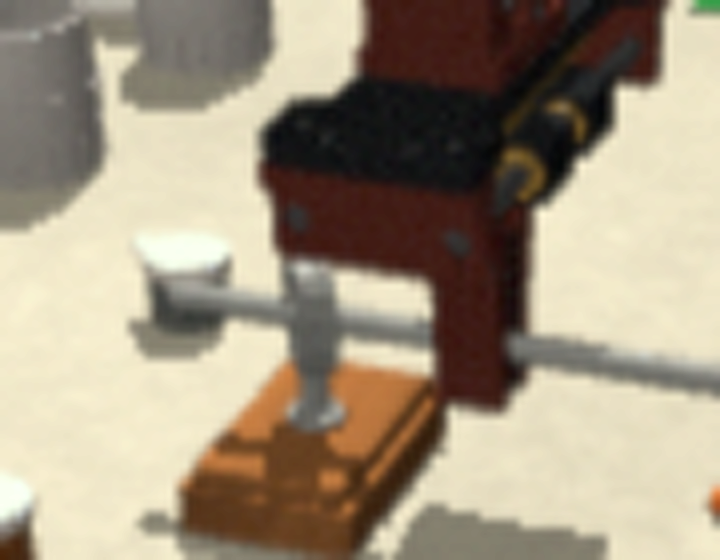

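```bash
python3 -m handwheel '[[[0,0,0.05],[-3.2,-0.1,0],0],[[0,0,0.05],[-3.2,-0.1,0],0],[[0,0,0.05],[-3.2,-0.1,0],0],[[0,0,0.05],[-3.2,-0.1,0],0],[[0,0,0.05],[-3.2,-0.1,0],0],[[0,0,0.05],[-3.2,-0.1,0],0],[[0,0,0.05],[-3.2,-0.1,0],0],[[0,0,0.03],[-1.8,0,0],0],[[0,0,0],[0,0,0],0],[[0,0,0],[0,0,0],0]]'
python3 look.py f
```

```text
t: 12.18
ee_pos: [559.3, -9.6, 52.2]
orientation: [1.607, -2.699, 0.003]
ft_force: [0.7, 1.5, -1.9]
width: 9.0
t12.18 pos [559.3  -9.6  52.2] yaw -118.46 tilt 0.12 w 9.0 F [ 0.7  1.5 -1.9] q6 2.03
grip->eye along 59.2 right -2.4 up -0.2  rod dir -28.5
top tip px in crop [456.64102372 110.38064333]
side tip px in crop [207.31252168 267.1251526 ]
```

View pics/f_side.png

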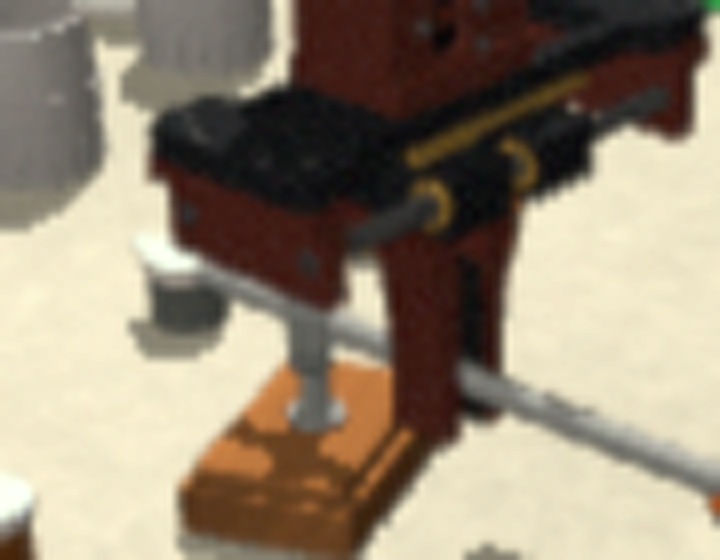

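View pics/f_top.png

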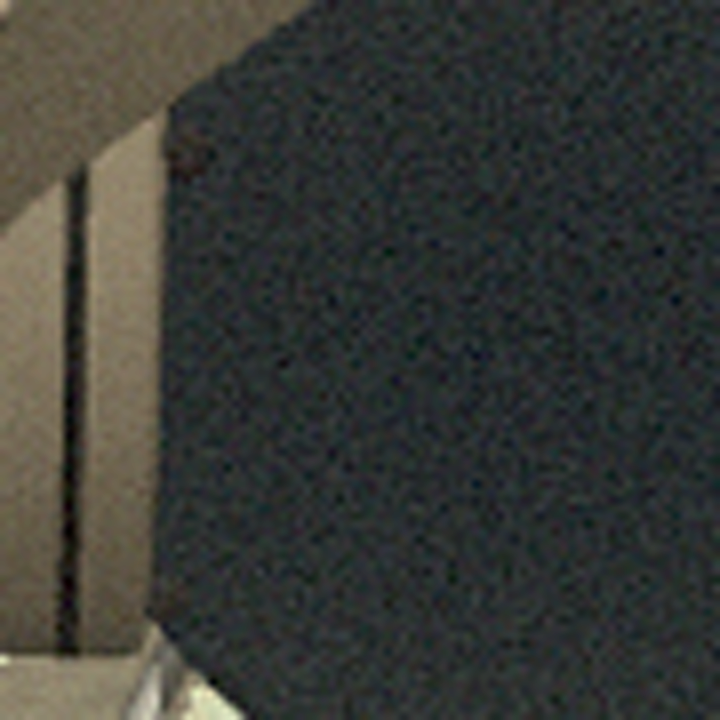

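```bash
python3 -m handwheel '[[[0,0,0.03],[-2,-0.1,0],0],[[0,0,0.03],[-2,0,0],0],[[0,0,0.03],[-2,0,0],0],[[0,0,0.015],[-1,0,0],0],[[0,0,0],[0,0,0],0],[[0,0,0],[0,0,0],0],[[0,0,0],[0,0,0],0],[[0,0,0],[0,0,0],0],[[0,0,0],[0,0,0],0],[[0,0,0],[0,0,0],0]]'
python3 look.py g; python3 -c "
from plan import *
print(ctrl.get_obs()['moment'])"
```

```text
t: 13.12
ee_pos: [562.3, -4.6, 52.2]
orientation: [1.468, -2.776, 0.003]
ft_force: [-0.2, 1.4, -1.4]
width: 8.9
t13.12 pos [562.3  -4.6  52.2] yaw -124.26 tilt 0.11 w 8.9 F [-0.2  1.4 -1.4] q6 2.14
grip->eye along 59.0 right -2.6 up -0.2  rod dir -34.3
top tip px in crop [474.96676252 120.67890498]
side tip px in crop [219.80634097 262.17888781]
[0.30955134 0.1022465  0.25846857]
```

View pics/g_side.png

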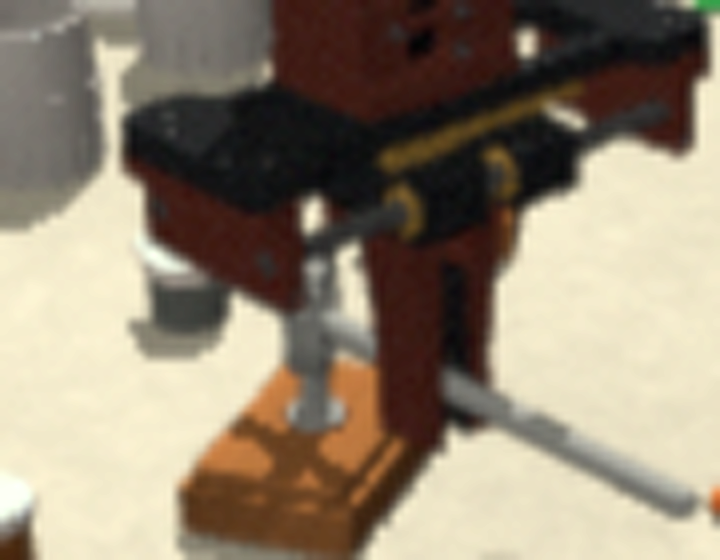

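```bash
python3 - <<'E'
from plan import *
o,P,M=state();c=P-11*M[:,2]
p=np.load("pics/g_side.npy",allow_pickle=True).item()
for dy in(-4,-2,0,2):
    a=np.radians(np.degrees(np.arctan2(-M[1,1],-M[0,1]))+dy); X=c-110*np.array([np.cos(a),np.sin(a),0])
    print(dy,(proj(p,X)[0]+.5-np.array([195,140]))*8)
E
```

```text
-4 [671.53834931 521.16609094]
-2 [681.51674821 516.59795828]
0 [691.11881909 511.87050681]
2 [700.33298089 506.99225316]
```

```bash
python3 -m handwheel '[[[0,0,-0.07],[3.8,-0.1,0],0],[[0,0,-0.07],[3.8,-0.1,0],0],[[0,0,-0.07],[3.8,-0.1,0],0],[[0,0,-0.07],[3.8,-0.1,0],0],[[0,0,-0.07],[3.8,-0.1,0],0],[[0,0,-0.07],[3.8,-0.1,0],0],[[0,0,-0.07],[3.8,-0.1,0],0],[[0,0,0],[0,0,0],0],[[0,0,0],[0,0,0],0],[[0,0,0],[0,0,0],0]]'
python3 look.py h
```

```text
t: 14.05
ee_pos: [551.5, -31.9, 52.0]
orientation: [2.115, -2.318, 0.001]
ft_force: [1.0, -0.3, -1.3]
width: 9.1
t14.05 pos [551.5 -31.9  52. ] yaw -95.26 tilt 0.20 w 9.1 F [ 1.  -0.3 -1.3] q6 1.59
grip->eye along 61.1 right -1.8 up 0.0  rod dir -5.3
top tip px in crop [376.448796   94.6164241]
side tip px in crop [173.38007855 294.07320533]
```

View pics/h_side.png

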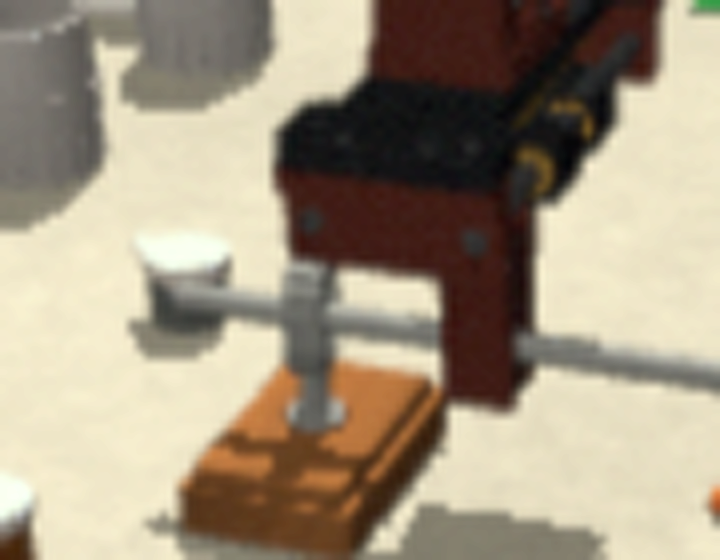

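```bash
python3 -m handwheel '[[[0,0,0],[-1.8,0,0],0],[[0,0,0],[0,6,0],0],[[0,0,0],[0,9,0],0],[[0,0,0],[0,10,0],0],[[0,0,0],[0,10,0],0],[[0,0,0],[0,12,0],0],[[0,0,0],[0,12,0],0],[[0,0,0],[0,12,0],0],[[0,0,0],[0,12,0],0],[[0,0,0],[0,8,0],0]]'
python3 look.py i
```

```text
t: 14.98
ee_pos: [450.7, -19.5, 52.2]
orientation: [2.113, -2.319, -0.001]
ft_force: [-0.2, 0.2, -1.6]
width: 9.2
t14.98 pos [450.7 -19.5  52.2] yaw -95.33 tilt 0.26 w 9.2 F [-0.2  0.2 -1.6] q6 1.60
grip->eye along 162.6 right 1.1 up -0.2  rod dir -5.3
top tip px in crop [343.59586596 477.17726405]
side tip px in crop [463.13278786 342.08498528]
```

View pics/i_top.png

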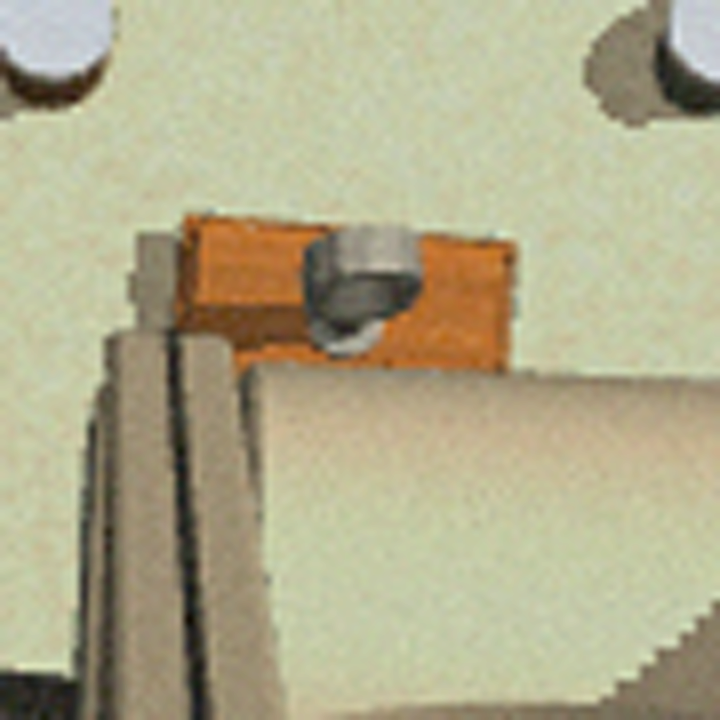

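View pics/i_side.png

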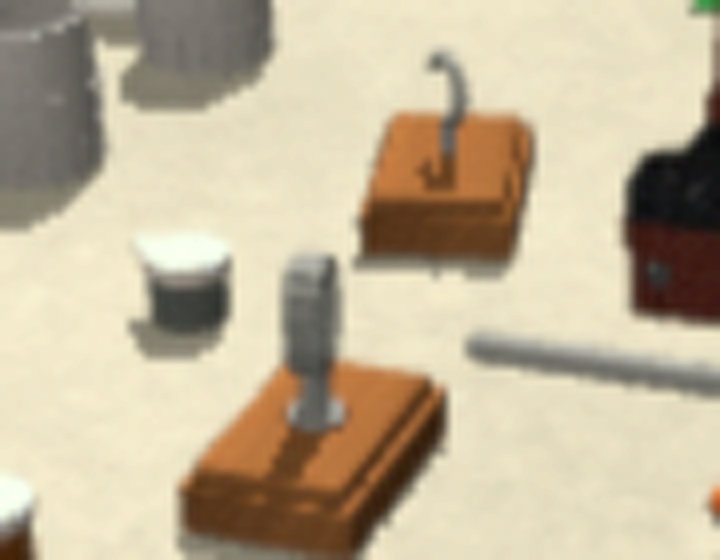

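```bash
cat > ef5.py <<'E'
import sys
from ef3 import *
n=sys.argv[1]
T2=np.load("pics/%s_top.npy"%n,allow_pickle=True).item();S2=np.load("pics/%s_side.npy"%n,allow_pickle=True).item()
bt=(300,118,332,138);bs=(222,166,242,186)
m=segT(T2,bt); 
for r in m: print("".join("#" if q else "." for q in r))
_,im=segS(S2,bs)
for r in im.mean(2): print(" ".join("%3d"%q for q in r))
E
python3 ef5.py i 2>/dev/null | tail -40
```

```text
................................
................................
................................
................................
................................
................................
...........##...................
.........####...................
........#####...................
........#####...................
........#####.........#.........
........###############.........
........##############..........
........##############..........
........###########.#...........
........############............
.........#########..............
.........#######................
.........######.................
.........#####..................
129 129 129 129 129 129 130 129 129 130 130 130 130 131 131 132 132 121  72  38
131 130 131 130 132 132 131 131 131 131 131 130 131 132 131 132 128  99  49  30
131 131 132 131 131 131 130 131 131 131 131 130 129 130 132 132 128 103  46  30
135 132 131 130 130 129 128 128 130 130 131 129 129 129 130 130 131 120  53  31
143 138 133 131 130 130 131 130 130 130 128 127 127 130 131 131 131 123  54  31
143 133 133 132 131 130 131 131 131 126 
[... 459 characters left out ...]
 131 130 125  85  63  60  63  59  53  60  88 125 129 129 130
 33  68 126 132 131 130 130 125  85  63  61  61  55  53  60  89 127 129 128 129
 36  77 127 131 130 130 131 127  83  63  61  60  56  53  62  89 128 130 128 128
 58 108 130 130 130 129 130 126  81  58  57  56  54  54  65  89 128 132 131 130
 83 126 132 132 130 130 131 126  84  57  54  56  56  52  66  92 125 128 128 128
 97 129 132 132 132 132 133 129  94  60  55  56  57  53  70 105 126 129 128 127
128 131 131 132 131 132 132 127  93  60  53  55  55  51  66 105 127 129 129 127
133 132 132 132 131 132 132 126  88  54  49  50  50  47  61 101 120 123 124 126
133 133 131 131 131 132 132 121  81  52  47  47  46  39  51  85  91 101 110 113
```

```bash
cat > ov2.py <<'E'
import sys
from ov import *
n=sys.argv[1]; angs=[float(a) for a in sys.argv[2:]]
for cam_,b in(("top",(300,112,335,147)),("side",(222,160,252,195))):
    p=np.load("pics/%s_%s.npy"%(n,cam_),allow_pickle=True).item(); t=[]
    for a in angs: 
        ov(p,(612.4,-35.8,np.radians(a)),b,"tmp.png",12 if cam_=="top" else 13); t.append(cv2.imread("pics/tmp.png"))
    h=t[0].shape[1]//2
    out=np.vstack([np.hstack([t[0][:,:h]]+[t[0][:,h:]]),np.hstack([q[:,h:] for q in t[1:3]])]) 
    cv2.imwrite("pics/ov_%s_%s.png"%(n,cam_),cv2.resize(out,None,fx=.7,fy=.7,interpolation=cv2.INTER_AREA))
E
python3 ov2.py i 84 90 96 >/dev/null 2>&1
```

```text
(no output)
```

View pics/ov_i_top.png

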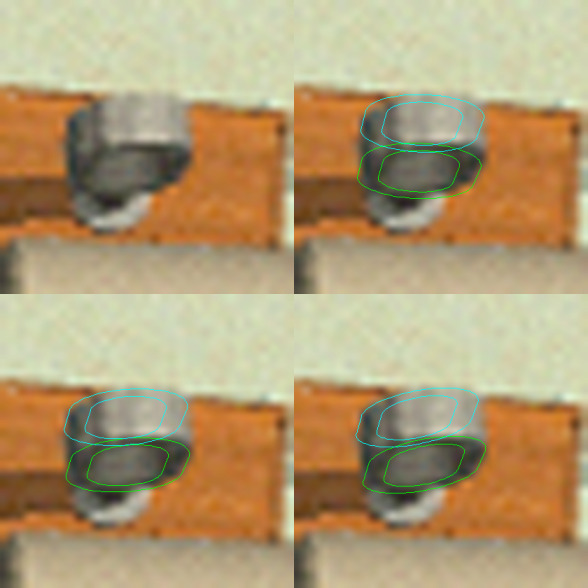

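View pics/ov_i_side.png

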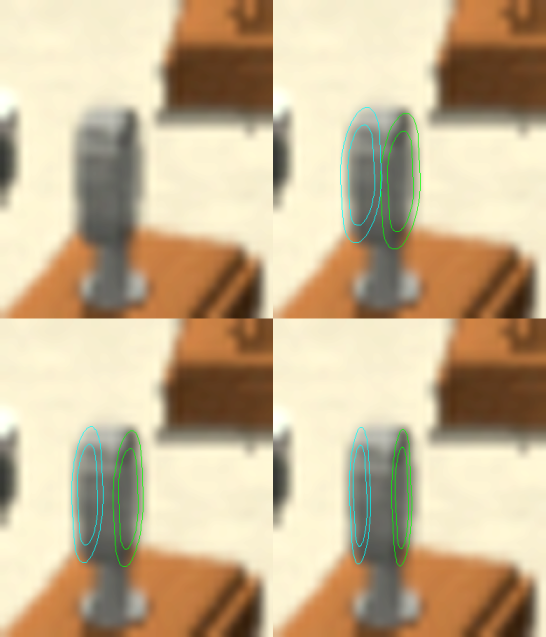

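```bash
cat > ef6.py <<'E'
import sys
from ef3 import *
def prof(p,rows=range(175,184),c0=222,c1=242):
    I=p["pixels"][:,:,:].astype(float).mean(2); w=[];ce=[]
    for r in rows:
        bg=np.median(I[r,c0+4:c0+7]); d=I[r,231:236].min()+4
        a=np.clip((bg-I[r,226:242])/(bg-d),0,1); a[a<.08]=0; x=np.arange(226,242)
        core=np.where(a>.95)[0]; L=x[core[0]]-a[:core[0]].sum(); Rr=x[core[-1]]+1+a[core[-1]+1:].sum()
        w.append((L,Rr))
    return np.array(w)
def model(p,v,rows=range(175,184)):
    c,u,h,o,i=ring(*v); Q=proj(p,np.array([c+q[0]*u+np.array([0,0,q[1]])+d*h for q in o for d in(-6,6)]))+.5
    H=cv2.convexHull((Q*64).astype(np.int32))[:,0]/64.; out=[]
    for r in rows:
        y=r+.5;xs=[]
        for a,b in zip(H,np.roll(H,-1,0)):
            if (a[1]-y)*(b[1]-y)<0: xs.append(a[0]+(y-a[1])*(b[0]-a[0])/(b[1]-a[1]))
        out.append((min(xs),max(xs)))
    return np.array(out)
if __name__=="__main__":
  for n in sys.argv[1:]:
    p=np.load(n,allow_pickle=True).item(); m=prof(p); print(n,"width",(m[:,1]-m[:,0]).mean(),"L",m[:,0].mean(),"R",m[:,1].mean())
  for a in(78,84,87,90,93,96,99,102,110,118,122,125,128,132):
    k=model(p,(612.4,-35.8,np.radians(a))); print(a,(k[:,1]-k[:,0]).mean(),k.mean(0))
E
python3 ef6.py pics/side0.npy pics/a_side.npy pics/i_side.npy 2>/dev/null|tail -17
```

```text
pics/side0.npy width 6.781353281570312 L 230.43116831632975 R 237.21252159790006
pics/a_side.npy width 6.765978563064863 L 230.44393646081477 R 237.2099150238796
pics/i_side.npy width 6.7334423422569625 L 230.68099402101018 R 237.4144363632671
78 8.244932649528128 [230.14 238.38]
84 8.450752522651044 [229.55 238.  ]
87 7.108302201073286 [229.76 236.86]
90 7.59743000397771 [229.97 237.57]
93 6.377740575834123 [230.2  236.58]
96 6.6786606891531966 [230.43 237.11]
99 6.197796068180919 [230.68 236.87]
102 5.70110479126189 [230.93 236.63]
110 5.042975753363152 [231.33 236.38]
118 6.395129875225488 [230.67 237.06]
122 6.240349204565177 [230.35 236.59]
125 7.498719618454491 [230.12 237.61]
128 7.953680909616452 [229.89 237.84]
132 8.517244076958203 [229.61 238.12]
```

```bash
cat > ef7.py <<'E'
import sys
from ef3 import *
from scipy.ndimage import map_coordinates,gaussian_filter
def G(p):
    I=p["pixels"].astype(float); g=0
    for c in range(3):
        J=gaussian_filter(I[...,c],.7); gy,gx=np.gradient(J); g=g+np.hypot(gx,gy)
    return g
def score(p,g,v,hull=True):
    c,u,h,o,i=ring(*v)
    pts=lambda q,d:proj(p,np.array([c+a[0]*u+np.array([0,0,a[1]])+d*h for a in q]))
    Q=np.vstack([pts(o,-6),pts(o,6)]).astype(np.float32); H=cv2.convexHull(Q)[:,0]
    seg=[]
    for a,b in zip(H,np.roll(H,-1,0)):
        n=max(1,int(np.hypot(*(b-a))*4)); seg+= [a+(b-a)*t/n for t in range(n)]
    seg=np.array(seg)
    s=map_coordinates(g,[seg[:,1],seg[:,0]],order=1).mean()
    return s
if __name__=="__main__":
    for n in sys.argv[1:]:
        for cam_ in("top","side"):
            p=np.load("pics/%s_%s.npy"%(n,cam_),allow_pickle=True).item() if n!="0" else np.load("pics/%s0.npy"%cam_,allow_pickle=True).item()
            g=G(p); res=[]
            for a in range(78,136,3):
                best=max((score(p,g,(612.4+dx,-35.8+dy,np.radians(a))),dx,dy) for dx in np.arange(-2,2.1,.5) for dy in np.arange(-2,2.1,.5))
                res.append((a,)+best)
            print(n,cam_," ".join("%d:%.1f(%.1f,%.1f)"%r for r in res))
E
python3 ef7.py 0 a i 2>/dev/null|tail -6
```

```text
0 top 78:23.0(2.0,0.5) 81:23.4(2.0,0.5) 84:23.7(2.0,0.0) 87:23.8(2.0,0.5) 90:23.9(2.0,0.5) 93:23.9(2.0,1.0) 96:24.0(2.0,0.5) 99:24.0(2.0,0.5) 102:23.8(2.0,0.5) 105:23.7(2.0,0.5) 108:23.6(2.0,0.0) 111:24.6(0.0,-0.5) 114:25.5(0.0,-0.5) 117:26.3(0.5,-0.5) 120:26.8(0.5,-0.5) 123:26.9(0.5,-0.5) 126:26.7(0.5,-0.5) 129:26.2(0.5,-0.5) 132:25.9(0.0,-1.0) 135:25.6(0.0,-1.5)
0 side 78:37.9(-1.0,-2.0) 81:39.9(-1.0,2.0) 84:42.3(-0.5,2.0) 87:44.7(0.0,2.0) 90:46.7(-0.5,2.0) 93:48.4(-1.0,2.0) 96:48.1(-1.0,2.0) 99:46.7(-0.5,2.0) 102:44.5(-0.5,2.0) 105:41.7(-0.5,2.0) 108:39.1(0.0,2.0) 111:42.3(0.5,2.0) 114:46.1(0.0,2.0) 117:49.1(-0.5,2.0) 120:51.1(-1.0,2.0) 123:50.8(-0.5,2.0) 126:49.9(0.0,2.0) 129:48.3(-0.5,2.0) 132:46.1(-1.0,2.0) 135:43.2(-1.0,2.0)
a top 78:27.2(2.0,0.5) 81:27.6(2.0,0.0) 84:28.1(2.0,0.0) 87:28.2(2.0,0.0) 90:28.3(2.0,0.5) 93:28.4(2.0,0.5) 96:28.6(2.0,0.5) 99:28.7(2.0,0.5) 102:28.6(2.0,0.5) 105:28.5(2.0,0.5) 108:28.6(-0.5,-0.5) 111:29.8(0.0,-0.5) 114:30.9(0.0,-0.5) 117:31.8(0.0,-0.5) 120:32.4(0.5,-0.5) 123:32.6(0.5,-0.5) 126:32.4(0.5,-1.0) 129:32.1(0.0,-1.0) 132:31.9(0.0,-1.5) 135:31.5
[... 445 characters left out ...]
:35.5(0.0,0.0) 90:35.6(-0.5,0.0) 93:35.6(-0.5,0.0) 96:35.4(-0.5,0.0) 99:35.0(-1.0,0.0) 102:34.5(-1.0,0.0) 105:34.0(-1.5,0.0) 108:33.6(-1.5,-0.5) 111:33.1(-2.0,-0.5) 114:32.8(-2.0,-0.5) 117:32.3(-2.0,-0.5) 120:31.7(-1.5,-1.0) 123:31.1(-1.5,-1.0) 126:30.6(-1.0,-1.0) 129:30.2(-1.0,-1.0) 132:29.8(-0.5,-1.0) 135:29.5(0.0,-1.0)
i side 78:47.0(-0.5,1.0) 81:49.8(-0.5,1.0) 84:52.6(-0.5,1.5) 87:54.9(0.0,1.0) 90:56.9(-0.5,1.0) 93:58.2(-1.0,1.5) 96:56.7(-1.0,2.0) 99:53.6(-0.5,2.0) 102:50.3(-0.5,2.0) 105:46.7(-1.0,2.0) 108:43.8(-1.0,2.0) 111:46.5(-0.5,2.0) 114:49.5(0.0,2.0) 117:52.0(-0.5,2.0) 120:53.8(-1.0,2.0) 123:53.2(-1.0,2.0) 126:52.1(-0.5,1.5) 129:50.7(-0.5,1.5) 132:49.0(-1.0,2.0) 135:46.8(-1.0,1.5)
```

```bash
python3 plan.py 452 -36 52 -89.5 4 0; python3 - <<'E'
from h import *
p=np.load("pics/a_top.npy",allow_pickle=True).item()
f=lambda u,v,z:ray(p,u/8+270-.5,v/8+95-.5,z)
for a,b in(((187,213),(517,241)),((187,405),(490,430))):
    A,B=f(*a,25),f(*b,25); print(A,B,np.degrees(np.arctan2(A[1]-B[1],A[0]-B[0])))
E
```

```text
t15.08 pos [450.7 -19.5  52.1] yaw -95.33 tilt 0.30 w 9.1 F [-0.6  1.1 -0.7] q6 1.60
[[[0.001,-0.001,-0.025],[4.1,-0.7,0.0],0.0],[[0.001,-0.001,-0.026],[4.1,-0.6,0.0],0.0],[[0.001,0.0,-0.025],[4.1,-0.5,0.0],0.0],[[0.001,-0.001,-0.026],[4.1,-0.4,0.0],0.0]]
[644.28210629   4.72247015  25.        ] [634.51732021 -82.67386127  25.        ] 83.62478725590361
[590.96002625   6.2093586   25.        ] [582.54899581 -73.04398572  25.        ] 83.94196716967616
```

Plinth direction is 83.8° and the eye is now at about 92°, so it still needs about 8° more. I'll put the rod back in.

```bash
python3 -m handwheel '[[[0,0,-0.025],[4.1,-0.7,0],0],[[0,0,-0.025],[4.1,-0.6,0],0],[[0,0,-0.025],[4.1,-0.5,0],0],[[0,0,-0.025],[4.1,-5,0],0],[[0,0,0],[0,-8,0],0],[[0,0,0],[0,-8,0],0],[[0,0,0],[0,-5,0],0],[[0,0,0],[0,0,0],0],[[0,0,0],[0,0,0],0],[[0,0,0],[0,0,0],0]]'
python3 look.py j
```

```text
t: 15.92
ee_pos: [484.6, -36.1, 53.4]
orientation: [2.232, -2.211, 0.007]
ft_force: [0.0, -0.5, -0.9]
width: 9.0
t15.92 pos [484.6 -36.1  53.4] yaw -89.46 tilt 0.24 w 9.0 F [ 0.  -0.5 -0.9] q6 1.47
grip->eye along 127.9 right 0.8 up -1.4  rod dir 0.5
top tip px in crop [360.52755592 342.05807779]
side tip px in crop [363.07959528 318.41986607]
```

View pics/j_side.png

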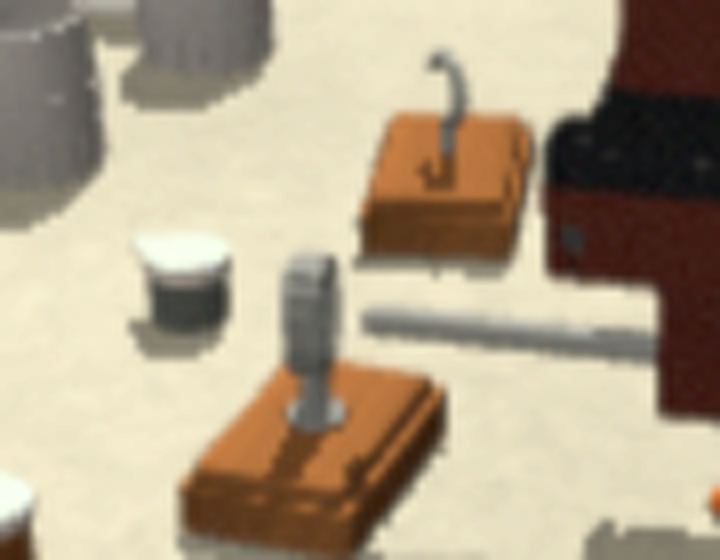

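```bash
python3 -m handwheel '[[[0,0,0],[0.8,-3,1],0],[[0,0,0],[0,-5,0],0],[[0,0,0],[0,-6,0],0],[[0,0,0],[0,-8,0],0],[[0,0,0],[0,-9,0],0],[[0,0,0],[0,-10,0],0],[[0,0,0],[0,-10,0],0],[[0,0,0],[0,-10,0],0],[[0,0,0],[0,-6,0],0],[[0,0,0],[0,0,0],0]]'
python3 look.py k
```

```text
t: 16.85
ee_pos: [559.3, -36.2, 52.4]
orientation: [-2.232, 2.211, -0.007]
ft_force: [-1.0, 0.2, -0.7]
width: 9.0
t16.85 pos [559.3 -36.2  52.4] yaw -89.46 tilt 0.27 w 9.0 F [-1.   0.2 -0.7] q6 1.48
grip->eye along 53.3 right 0.0 up -0.4  rod dir 0.5
top tip px in crop [348.84778511  63.40942888]
side tip px in crop [142.30206629 298.20101813]
```

View pics/k_side.png

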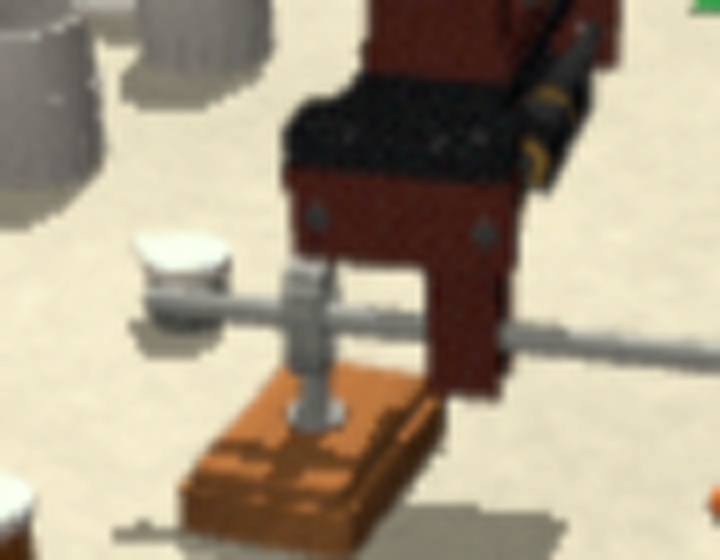

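```bash
python3 -m handwheel '[[[0,0,0.08],[-4.3,-0.1,0],0],[[0,0,0.08],[-4.3,-0.1,0],0],[[0,0,0.08],[-4.3,-0.1,0],0],[[0,0,0.08],[-4.3,-0.1,0],0],[[0,0,0.08],[-4.3,-0.1,0],0],[[0,0,0.08],[-4.3,-0.1,0],0],[[0,0,0.08],[-4.3,-0.1,0],0],[[0,0,0.04],[-2.2,0,0],0],[[0,0,0.04],[-2.2,0,0],0],[[0,0,0.02],[-1.1,0,0],0]]'
python3 look.py l
```

```text
t: 17.78
ee_pos: [565.2, -0.9, 51.8]
orientation: [-1.352, 2.836, -0.004]
ft_force: [2.2, 0.2, -3.0]
width: 9.3
t17.78 pos [565.2  -0.9  51.8] yaw -129.02 tilt 0.16 w 9.3 F [ 2.2  0.2 -3. ] q6 2.23
grip->eye along 58.6 right -2.7 up 0.2  rod dir -39.0
top tip px in crop [489.54621833 130.03249532]
side tip px in crop [230.37939517 258.86621237]
```

View pics/l_side.png

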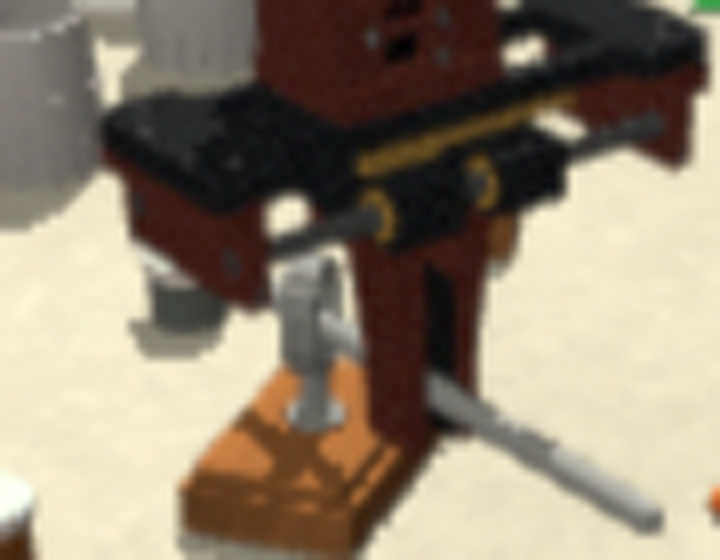

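```bash
python3 -m handwheel '[[[0,0,0.02],[-1.3,0,0],0],[[0,0,0.02],[-1.3,0,0],0],[[0,0,0.02],[-1.3,0,0],0],[[0,0,0],[0,0,0],0],[[0,0,0],[0,0,0],0],[[0,0,0],[0,0,0],0],[[0,0,0],[0,0,0],0],[[0,0,0],[0,0,0],0],[[0,0,0],[0,0,0],0],[[0,0,0],[0,0,0],0]]'
python3 look.py m; python3 ef7.py m 2>/dev/null | tail -1;python3 ov2.py m 80 84 90 >/dev/null 2>&1
```

```text
t: 18.72
ee_pos: [567.5, 1.8, 51.7]
orientation: [-1.265, 2.875, -0.004]
ft_force: [2.5, 0.3, -2.4]
width: 8.8
t18.72 pos [567.5   1.8  51.7] yaw -132.51 tilt 0.16 w 8.8 F [ 2.5  0.3 -2.4] q6 2.30
grip->eye along 58.5 right -2.7 up 0.3  rod dir -42.5
top tip px in crop [499.18833995 137.63041351]
side tip px in crop [238.47827249 256.58639483]
m side 78:50.0(0.5,-2.0) 81:50.6(0.5,-2.0) 84:51.0(1.0,-2.0) 87:51.5(1.5,-2.0) 90:51.4(2.0,-2.0) 93:50.6(2.0,-2.0) 96:49.4(2.0,-2.0) 99:48.3(2.0,-2.0) 102:46.8(2.0,-2.0) 105:44.5(2.0,-2.0) 108:42.3(2.0,-2.0) 111:42.4(2.0,-2.0) 114:43.4(2.0,-2.0) 117:44.4(2.0,-2.0) 120:45.6(2.0,-2.0) 123:46.7(2.0,-2.0) 126:48.0(2.0,-2.0) 129:48.9(2.0,-2.0) 132:49.8(2.0,-2.0) 135:50.6(2.0,-2.0)
```

View pics/ov_m_side.png

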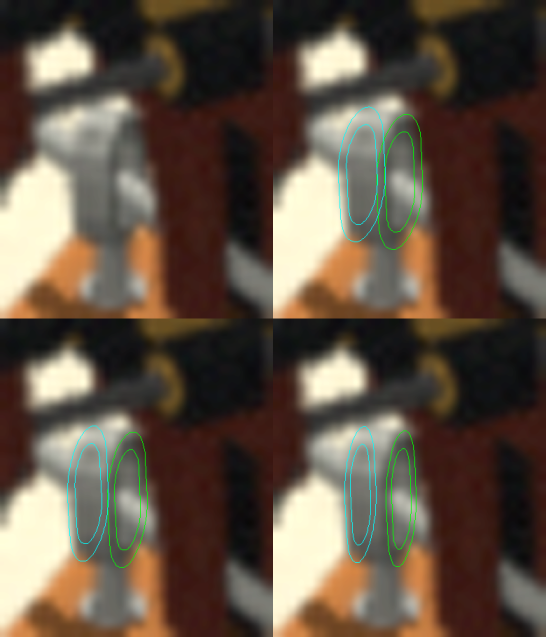

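```bash
python3 -m handwheel '[[[0,0,-0.07],[3.8,-0.1,0],0],[[0,0,-0.07],[3.8,-0.1,0],0],[[0,0,-0.07],[3.8,-0.1,0],0],[[0,0,-0.07],[3.8,-0.1,0],0],[[0,0,-0.07],[3.8,-0.1,0],0],[[0,0,-0.07],[3.8,-0.1,0],0],[[0,0,-0.07],[3.8,-0.1,0],0],[[0,0,-0.07],[3.8,-0.1,0],0],[[0,0,-0.06],[3.3,-0.1,0],0],[[0,0,0],[0,0,0],0]]'
python3 look.py n; python3 ef7.py n 2>/dev/null | tail -1;python3 ov2.py n 80 84 90 >/dev/null 2>&1
```

```text
t: 19.65
ee_pos: [545.9, -29.6, 50.6]
orientation: [2.104, -2.319, -0.013]
ft_force: [0.2, -0.2, -1.2]
width: 8.9
t19.65 pos [545.9 -29.6  50.6] yaw -95.55 tilt 0.75 w 8.9 F [ 0.2 -0.2 -1.2] q6 1.60
grip->eye along 66.7 right -0.3 up 1.4  rod dir -5.5
top tip px in crop [369.24091704 119.00355526]
side tip px in crop [188.1907082  305.08560404]
n side 78:52.7(-1.0,2.0) 81:52.9(-1.0,2.0) 84:52.7(-0.5,2.0) 87:52.3(0.0,2.0) 90:51.1(-0.5,2.0) 93:49.4(-1.0,2.0) 96:47.1(-0.5,2.0) 99:44.6(0.5,2.0) 102:42.8(1.0,2.0) 105:41.4(2.0,2.0) 108:40.2(2.0,2.0) 111:40.9(2.0,2.0) 114:41.7(2.0,2.0) 117:42.8(1.5,2.0) 120:43.8(1.0,2.0) 123:44.9(0.5,2.0) 126:46.2(0.0,2.0) 129:46.6(0.0,1.0) 132:47.0(-0.5,1.5) 135:47.1(-0.5,1.5)
```

View pics/ov_n_side.png

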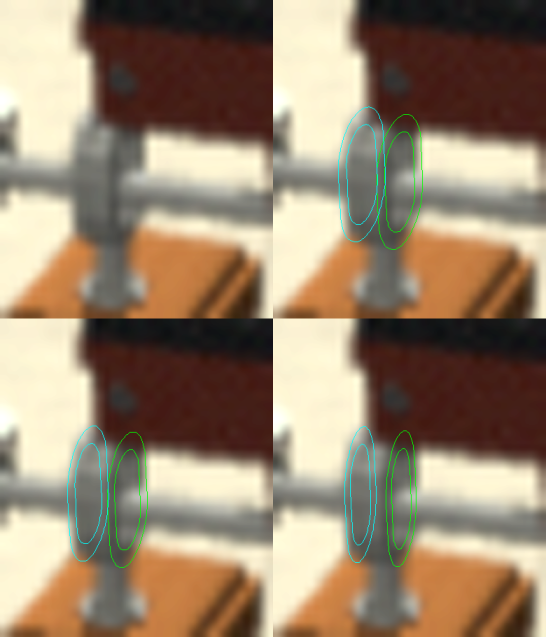

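Now I'll draw the rod out and check the eye again.

```bash
python3 -m handwheel '[[[0,0,0],[0,4,-1],0],[[0,0,0],[0,8,0],0],[[0,0,0],[0,10,0],0],[[0,0,0],[0,10,0],0],[[0,0,0],[0,12,0],0],[[0,0,0],[0,12,0],0],[[0,0,0],[0,12,0],0],[[0,0,0],[0,12,0],0],[[0,0,0],[0,10,0],0],[[0,0,0],[0,0,0],0]]'
python3 look.py o; python3 ef7.py i o 2>/dev/null | tail -2;python3 ov2.py o 80 84 88 >/dev/null 2>&1; python3 ef6.py pics/i_side.npy pics/o_side.npy 2>/dev/null|grep pics/
```

```text
t: 20.58
ee_pos: [443.3, -17.3, 52.9]
orientation: [2.09, -2.327, -0.018]
ft_force: [-0.1, 0.1, -0.8]
width: 9.6
t20.58 pos [443.3 -17.3  52.9] yaw -96.13 tilt 1.02 w 9.6 F [-0.1  0.1 -0.8] q6 1.62
grip->eye along 170.0 right 0.3 up -0.9  rod dir -6.1
top tip px in crop [341.42337965 506.93179969]
side tip px in crop [485.34921863 347.71959948]
o top 78:35.2(-1.0,0.5) 81:35.1(-0.5,0.5) 84:35.1(-0.5,0.5) 87:34.7(-0.5,0.5) 90:34.0(-1.0,0.5) 93:33.6(-1.0,0.0) 96:33.4(-1.5,0.0) 99:32.9(-2.0,0.0) 102:32.4(-2.0,0.0) 105:32.1(-2.0,-0.5) 108:31.7(-2.0,-0.5) 111:31.1(-2.0,-0.5) 114:30.4(-2.0,-1.0) 117:29.7(-2.0,-1.0) 120:29.2(-2.0,-1.5) 123:28.6(-2.0,-1.5) 126:28.3(-1.5,-1.5) 129:28.2(-1.0,-1.5) 132:28.0(-0.5,-1.5) 135:27.9(0.0,-1.5)
o side 78:58.5(-0.5,1.0) 81:60.3(-1.0,1.5) 84:60.7(-0.5,1.0) 87:60.3(0.0,1.0) 90:59.7(-0.5,1.0) 93:58.1(-1.0,1.5) 96:54.0(-1.5,2.0) 99:49.1(-2.0,2.0) 102:45.1(-2.0,-1.0) 105:41.8(-2.0,-2.0) 108:39.9(2.0,2.0) 111:42.1(-2.0,-2.0) 114:44.0(-2.0,0.0) 117:47.0(-1.5,2.0) 120:50.5(-1.0,2.0) 123:52.3(-1.0,2.0) 126:53.8(-1.0,1.5) 129:55.0(-1.0,1.5) 132:55.7(-1.0,2.0) 135:54.7(-0.5,1.0)
pics/i_side.npy width 6.7334423422569625 L 230.68099402101018 R 237.4144363632671
pics/o_side.npy width 7.470242198517074 L 230.32280781567488 R 237.79305001419198
```

View pics/ov_o_side.png

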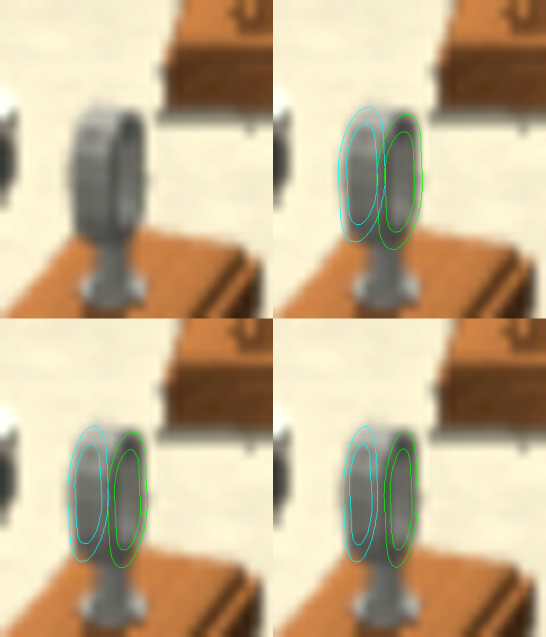

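View pics/ov_o_top.png

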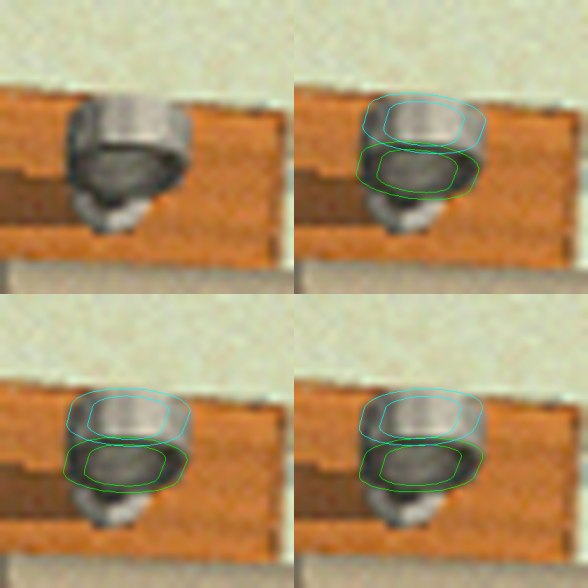

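View pics/o_top.png

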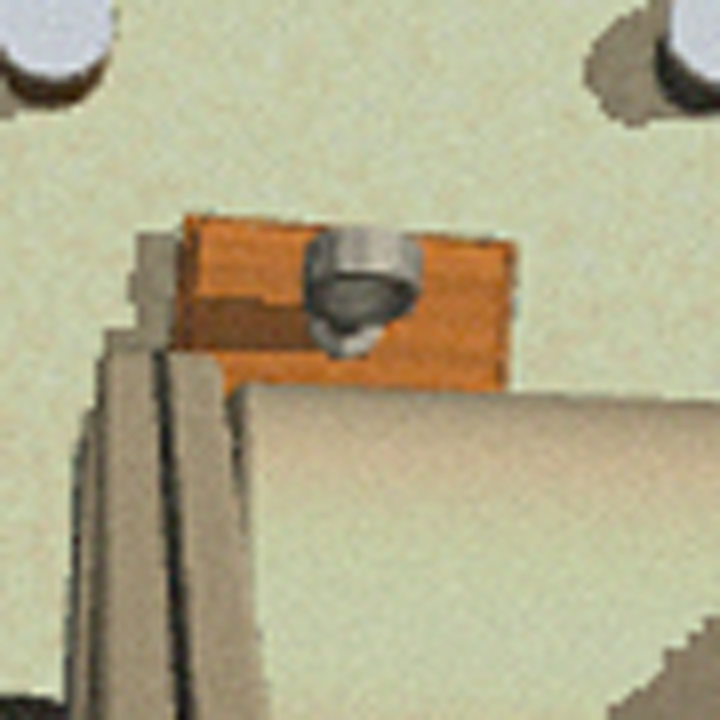

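```bash
python3 plan.py 447 357 95 -79 18 0
```

```text
t20.68 pos [446.1 -17.5  53.2] yaw -96.13 tilt 0.85 w 8.8 F [ 0.1 -0.2 -1.3] q6 1.62
[[[0.001,0.0,-0.017],[-20.7,2.2,-2.3],0.0],[[0.001,0.0,-0.017],[-20.7,1.9,-2.3],0.0],[[0.001,0.0,-0.017],[-20.8,1.5,-2.3],0.0],[[0.001,0.0,-0.017],[-20.8,1.1,-2.3],0.0],[[0.001,0.0,-0.016],[-20.8,0.8,-2.3],0.0],[[0.001,0.0,-0.017],[-20.8,0.5,-2.3],0.0],[[0.001,0.0,-0.016],[-20.8,0.1,-2.3],0.0],[[0.001,0.0,-0.017],[-20.8,-0.2,-2.3],0.0],[[0.001,0.0,-0.016],[-20.8,-0.6,-2.3],0.0],[[0.001,0.0,-0.017],[-20.8,-0.9,-2.3],0.0]]
[[[0.001,0.0,-0.016],[-20.8,-1.3,-2.3],0.0],[[0.001,0.0,-0.017],[-20.7,-1.6,-2.3],0.0],[[0.0,0.0,-0.016],[-20.7,-2.0,-2.3],0.0],[[0.001,0.0,-0.017],[-20.7,-2.3,-2.3],0.0],[[0.0,0.0,-0.016],[-20.6,-2.7,-2.3],0.0],[[0.001,0.0,-0.017],[-20.6,-3.0,-2.3],0.0],[[0.0,0.0,-0.016],[-20.5,-3.3,-2.3],0.0],[[0.001,0.0,-0.017],[-20.5,-3.7,-2.3],0.0]]
```

```bash
python3 -m handwheel '[[[0.001,0,0],[-5,1,-12],0],[[0.001,0,-0.017],[-14,2,-12],0],[[0.001,0,-0.017],[-21,1.5,-10],0],[[0.001,0,-0.017],[-21,1,-6],0],[[0.001,0,-0.017],[-21,1,0],0],[[0.001,0,-0.017],[-21,0.5,0],0],[[0.001,0,-0.017],[-21,0,0],0],[[0.001,0,-0.017],[-21,0,0],0],[[0.001,0,-0.017],[-21,-0.5,0],0],[[0.001,0,-0.017],[-21,-1,0],0]]';python3 plan.py 447 357 95 -79 10 0
```

```text
t: 21.52
ee_pos: [459.5, 176.4, 97.6]
orientation: [-2.265, 2.166, -0.009]
ft_force: [0.2, 0.0, -1.9]
width: 9.3
t21.52 pos [459.5 176.4  97.6] yaw -87.45 tilt 0.57 w 9.3 F [ 0.2  0.  -1.9] q6 1.87
[[[-0.001,0.0,-0.015],[-18.1,0.4,0.3],0.0],[[-0.001,0.0,-0.015],[-18.1,0.2,0.3],0.0],[[-0.001,0.0,-0.015],[-18.1,-0.1,0.3],0.0],[[-0.001,0.0,-0.015],[-18.1,-0.4,0.3],0.0],[[-0.001,0.0,-0.015],[-18.1,-0.6,0.3],0.0],[[-0.001,0.0,-0.015],[-18.1,-0.9,0.3],0.0],[[-0.001,0.0,-0.014],[-18.1,-1.2,0.3],0.0],[[-0.001,0.0,-0.015],[-18.0,-1.4,0.3],0.0],[[-0.001,0.0,-0.014],[-18.0,-1.7,0.3],0.0],[[-0.001,0.0,-0.015],[-18.0,-2.0,0.3],0.0]]
```

```bash
python3 -m handwheel '[[[-0.001,0,-0.015],[-21,0.4,0],0],[[-0.001,0,-0.015],[-21,0.2,0],0],[[-0.001,0,-0.015],[-21,0,0],0],[[-0.001,0,-0.015],[-21,-0.5,0],0],[[-0.001,0,-0.015],[-21,-0.5,0],0],[[-0.001,0,-0.015],[-20,-1,0],0],[[-0.001,0,-0.015],[-18,-1,0],0],[[-0.001,0,-0.015],[-15,-1.5,0],0],[[-0.001,0,-0.015],[-12,-1.5,0],0],[[-0.001,0,-0.015],[-5,-1,0],0]]';python3 plan.py 447 357 50 -79 6 0
python3 - <<'E'
from plan import *
o,P,M=state();c=P-11*M[:,2]
for n,b in(("top",(80,150,170,280)),("side",(190,210,350,330))):
    p=ctrl.get_image(n);s=6 if n=="top" else 5; save(p,"q_%s.png"%n,b,s)
    for k in(-110,110): print(n,k,(proj(p,c-k*M[:,1])[0]+.5-np.array(b[:2]))*s)
E
```

```text
t: 22.35
ee_pos: [454.6, 368.8, 99.7]
orientation: [-2.428, 1.975, -0.006]
ft_force: [-0.4, -0.6, -1.3]
width: 9.3
t22.35 pos [454.6 368.8  99.7] yaw -78.24 tilt 0.71 w 9.3 F [-0.4 -0.6 -1.3] q6 2.03
[[[-0.002,0.001,0.002],[1.7,1.7,8.2],0.0],[[-0.002,0.001,0.002],[1.7,1.7,8.3],0.0],[[-0.002,0.001,0.002],[1.7,1.7,8.3],0.0],[[-0.002,0.001,0.002],[1.7,1.7,8.3],0.0],[[-0.002,0.0,0.003],[1.7,1.7,8.3],0.0],[[-0.001,0.001,0.002],[1.7,1.6,8.3],0.0]]
top -110 [169.43212651 707.04559949]
top 110 [72.38942297  5.76217111]
side -110 [704.13397872 380.84896466]
side 110 [-40.31302329 368.70563426]
```

View pics/q_top.png

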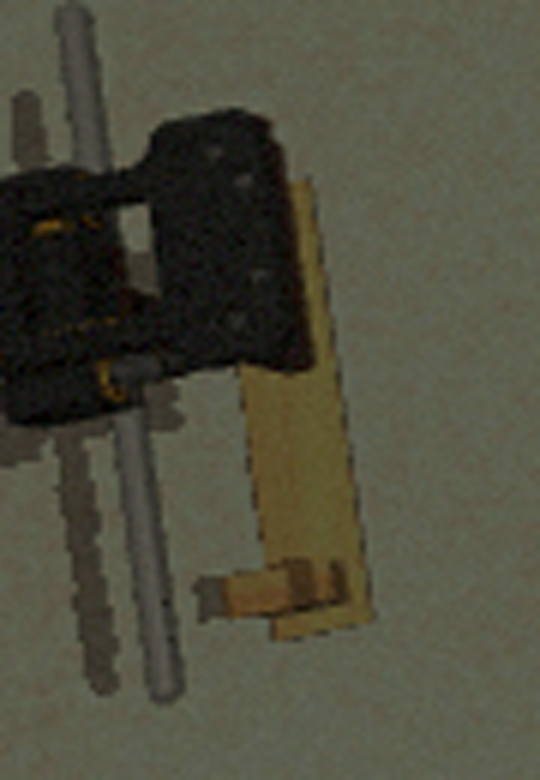

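View pics/q_side.png

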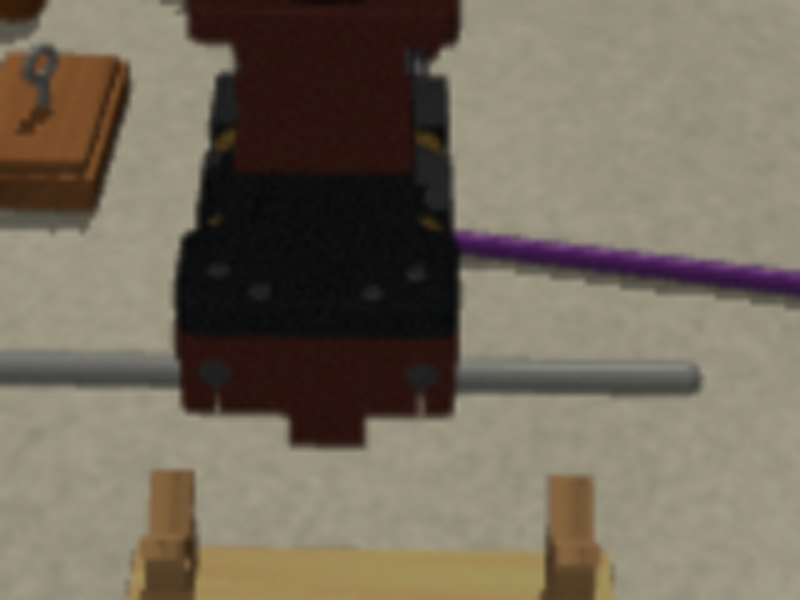

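```bash
python3 -m handwheel '[[[-0.003,0.002,0.003],[2.6,2.5,6],0],[[-0.003,0.002,0.003],[2.6,2.5,8],0],[[-0.002,0,0.003],[2.6,2.5,8],0],[[-0.002,0,0.003],[2.6,2.5,8],0],[[0,0,0],[0,0,7],0],[[0,0,0],[0,0,5],0],[[0,0,0],[0,0,0],0],[[0,0,0],[0,0,0],0],[[0,0,0],[0,0,0],0],[[0,0,0],[0,0,0],0]]';python3 plan.py 447 357 27 -79 6 0
```

```text
t: 23.28
ee_pos: [445.2, 348.7, 51.1]
orientation: [2.413, -2.002, -0.001]
ft_force: [0.6, 0.7, -1.3]
width: 9.4
t23.28 pos [445.2 348.7  51.1] yaw -79.36 tilt 0.35 w 9.4 F [ 0.6  0.7 -1.3] q6 2.03
[[[0.001,-0.001,-0.001],[-1.3,-0.6,4.0],0.0],[[0.001,0.0,-0.001],[-1.3,-0.6,4.0],0.0],[[0.001,-0.001,-0.001],[-1.3,-0.6,4.0],0.0],[[0.001,0.0,-0.001],[-1.3,-0.6,4.0],0.0],[[0.001,-0.001,-0.001],[-1.3,-0.6,4.0],0.0],[[0.0,0.0,-0.001],[-1.3,-0.6,4.0],0.0]]
```

```bash
python3 -m handwheel '[[[0.002,-0.001,-0.003],[-3,-1,0],0],[[0.002,-0.001,-0.003],[-3,-1,0],0],[[0,0,0],[-0.5,-0.5,0],0],[[0,0,0],[0,0,0],0],[[0,0,0],[0,0,0],0],[[0,0,0],[0,0,0],0],[[0,0,0],[0,0,0],0],[[0,0,0],[0,0,0],0],[[0,0,0],[0,0,0],0],[[0,0,0],[0,0,0],0]]';python3 plan.py 447 357 27 -79 6 0
python3 - <<'E'
from plan import *
for n,b in(("top",(80,150,170,280)),("side",(190,240,350,360))):
    p=ctrl.get_image(n);s=6 if n=="top" else 5; save(p,"r_%s.png"%n,b,s)
E
```

```text
t: 24.12
ee_pos: [447.6, 357.8, 52.9]
orientation: [-2.424, 1.995, -0.002]
ft_force: [0.7, -0.1, -1.6]
width: 9.4
t24.12 pos [447.6 357.8  52.9] yaw -78.92 tilt 0.16 w 9.4 F [ 0.7 -0.1 -1.6] q6 2.03
[[[0.0,0.0,0.0],[0.1,0.1,4.3],0.0],[[-0.001,0.0,0.0],[0.1,0.1,4.3],0.0],[[0.0,0.0,0.0],[0.1,0.1,4.3],0.0],[[-0.001,0.0,0.0],[0.1,0.1,4.3],0.0],[[0.0,0.0,0.001],[0.1,0.1,4.3],0.0],[[-0.001,0.001,0.0],[0.1,0.1,4.3],0.0]]
```

View pics/r_top.png

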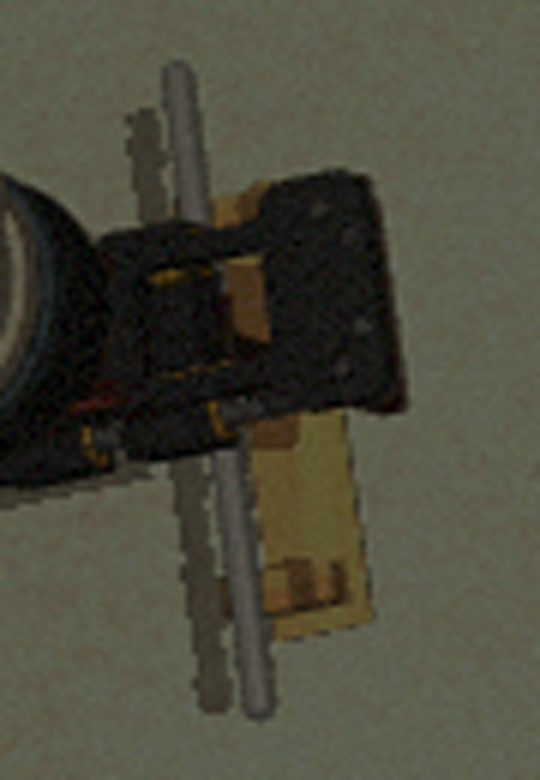

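View pics/r_side.png

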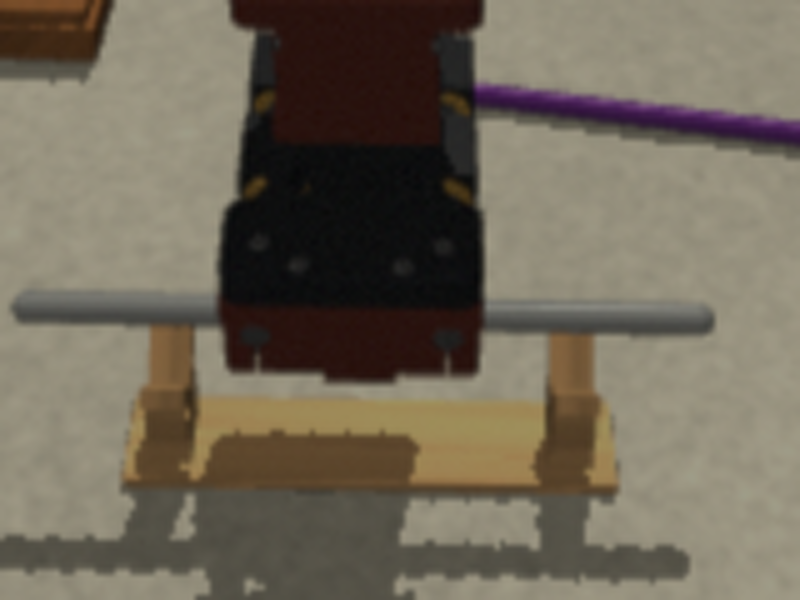

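```bash
python3 -m handwheel '[[[0,0,0],[0,0,4],0],[[0,0,0],[0,0,4],0],[[0,0,0],[0,0,4],0],[[0,0,0],[0,0,4],0],[[0,0,0],[0,0,4],0],[[0,0,0],[0,0,3],0],[[0,0,0],[0,0,2],0],[[0,0,0],[0,0,0],0],[[0,0,0],[0,0,0],0],[[0,0,0],[0,0,0],0]]';python3 plan.py 447 357 25.5 -79 3 0
```

```text
t: 25.05
ee_pos: [447.9, 357.1, 25.7]
orientation: [-2.425, 1.995, -0.003]
ft_force: [-0.1, 0.2, 0.4]
width: 9.2
t25.05 pos [447.9 357.1  25.7] yaw -78.89 tilt 0.12 w 9.2 F [-0.1  0.2  0.4] q6 2.03
[[[-0.001,0.0,0.001],[0.0,0.3,0.1],0.0],[[0.0,0.0,0.0],[0.0,0.3,0.1],0.0],[[-0.001,0.0,0.001],[0.0,0.3,0.1],0.0]]
```

```bash
python3 -m handwheel '[[[0,0,0],[0,0,0],0.2],[[0,0,0],[0,0,0],0.4],[[0,0,0],[0,0,0],0.6],[[0,0,0],[0,0,0],0.8],[[0,0,0],[0,0,0],0.8],[[0,0,0],[0,0,0],0.8],[[0,0,0],[0,0,0],0.8],[[0,0,0],[0,0,0],0.8],[[0,0,0],[0,0,0],0.8],[[0,0,0],[0,0,0],0.8]]' && python3 -m handwheel '[[[0,0,0],[0,0,-2],0.8],[[0,0,0],[0,0,-4],0.8],[[0,0,0],[0,0,-8],0.8],[[0,0,0],[0,0,-12],0.8],[[0,0,0],[0,0,-20],0.8],[[0,0,0],[0,0,-25],0.8],[[0,0,0],[0,0,-25],0.8],[[0,0,0],[0,0,-25],0.8],[[0,0,0],[0,0,-15],0.8],[[0,0,0],[0,0,0],0.8]]'
```

```text
t: 25.88
ee_pos: [448.2, 357.5, 25.4]
orientation: [-2.424, 1.995, -0.003]
ft_force: [-0.8, -0.1, 1.1]
width: 69.5
t: 26.72
ee_pos: [447.5, 357.2, 173.9]
orientation: [-2.424, 1.994, -0.003]
ft_force: [0.4, -0.2, 0.4]
width: 70.1
```

```bash
python3 -m handwheel '[[[0,0,0],[-15,0,-3],0.8],[[0,0,0],[-20,0,-3],0.8],[[0,0,0],[-20,0,-3],0.8],[[0,0,0],[-20,0,-3],0.8],[[0,0,0],[-20,0,-3],0.8],[[0,0,0],[-20,0,-3],0.8],[[0,0,0],[-20,0,-3],0.8],[[0,0,0],[-15,0,0],0.8],[[0,0,0],[-5,0,0],0.8],[[0,0,0],[0,0,0],0.8]]'; python3 look.py z; python3 ef7.py z 2>/dev/null|tail -2; python3 - <<'E'
from plan import *
for n,b in(("top",(60,150,200,290)),("side",(200,240,360,360))):
    p=ctrl.get_image(n); save(p,"z2_%s.png"%n,b,5);np.save("pics/z2_%s.npy"%n,p,allow_pickle=True)
    save(p,"z3_%s.png"%n)
E
```

```text
t: 27.55
ee_pos: [411.0, 521.0, 192.5]
orientation: [2.423, -1.997, 0.001]
ft_force: [0.1, 0.3, -0.1]
width: 70.5
t27.55 pos [411.  521.  192.5] yaw -79.00 tilt 0.10 w 70.5 F [ 0.1  0.3 -0.1] q6 2.26
grip->eye along 91.8 right 584.7 up -140.5  rod dir 11.0
top tip px in crop [-2394.020897     543.51810161]
side tip px in crop [-366.97754779 1507.01259597]
z top 78:28.0(-1.0,0.5) 81:28.0(-0.5,0.5) 84:28.1(-0.5,0.5) 87:27.8(-0.5,0.5) 90:27.5(-1.0,0.5) 93:27.2(-1.0,0.0) 96:27.2(-1.5,0.0) 99:26.9(-2.0,0.0) 102:26.5(-2.0,0.0) 105:26.1(-2.0,0.0) 108:25.7(-2.0,-0.5) 111:25.2(-2.0,-0.5) 114:24.6(-2.0,-0.5) 117:24.1(-2.0,-1.0) 120:23.8(-2.0,-1.0) 123:23.4(-2.0,-1.0) 126:23.1(-1.5,-1.0) 129:23.0(-1.0,-1.0) 132:22.7(-0.5,-1.0) 135:22.6(0.0,-1.0)
z side 78:12.8(-2.0,-2.0) 81:12.8(-2.0,-2.0) 84:12.9(-2.0,-2.0) 87:12.9(-2.0,-2.0) 90:13.0(-2.0,-2.0) 93:13.1(-2.0,-2.0) 96:13.2(-2.0,-2.0) 99:13.4(-2.0,-2.0) 102:13.5(-2.0,-2.0) 105:13.7(-2.0,-2.0) 108:13.7(-2.0,-2.0) 111:13.5(-2.0,-2.0) 114:13.5(-2.0,-2.0) 117:13.5(-2.0,-2.0) 120:13.5(-2.0,-2.0) 123:13.4(-2.0,-2.0) 126:13.3(-2.0,-2.0) 129:13.3(-2.0,-2.0) 132:13.2(-2.0,-2.0) 135:13.0(-2.0,-2.0)
```

View pics/z3_top.png

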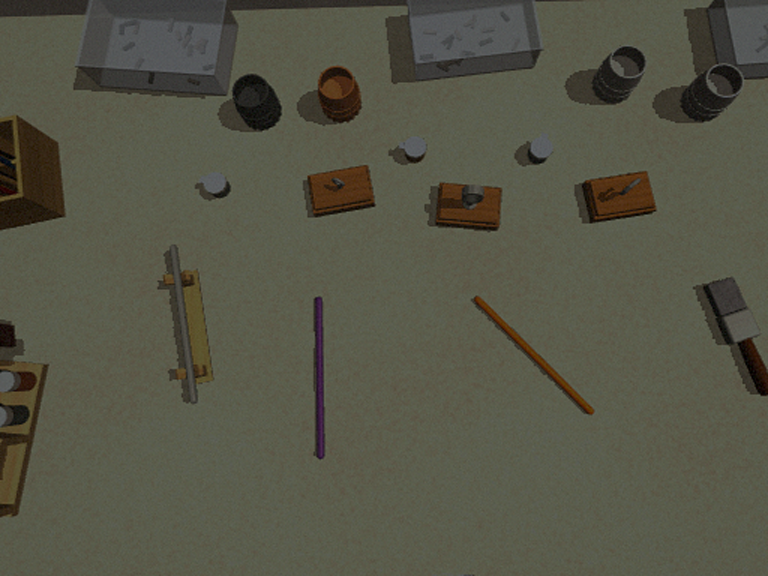

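View pics/z2_side.png

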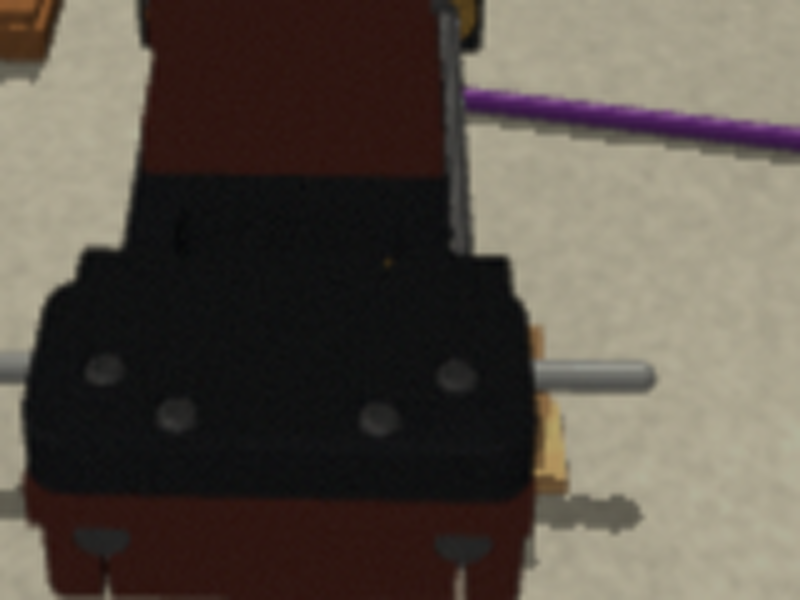

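View pics/z_top.png

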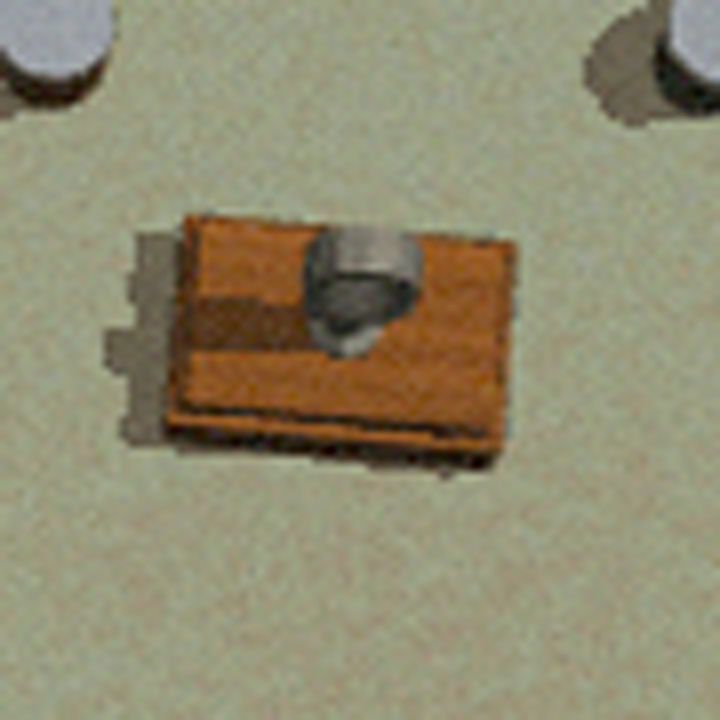

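The rod ends are at (174,248) and (194,400) in the top picture, the same as at the start, so it's back in its notches. The loop now lies parallel to the plinth's long edge. Handing in.

```bash
python3 -c "
from workcell import ctrl
print(ctrl.close_job())"
```

```text
the job is handed in; nothing more can be done
None
```

I turned the strap eye clockwise by about 38° so its loop stands in line with its plinth, then laid the steel rod back in its rest. The job is handed in, at about 28 s of the 58 s allowed.

- **Turning:** It took two passes. After the first, the pictures showed the eye about 8° short, so I put the rod back in and turned it further.
- **Eye angle:** In the last check from above, with the arm away, the loop fits best at about 81–84°. The plinth's long sides fit at about 84°. The side picture taken just after I drew the rod out gave 84–87°. I trust the alignment to a few degrees, because the top-view fit is rather flat around its best angle.
- **Rod:** Its ends appear at the same pixels in the top picture as at the start. The load on the wrist also dropped away as the rod was set down, before I opened the gripper.
- **Final side views:** The gripper blocked both the eye and most of the rod there, so the last check on each is from the top camera only.
- **Forces and surroundings:** Wrist force never read above about 4 N, though I only read it at the end of each move. Nothing else in the scene had moved.

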